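Clamp the cup brush in the brushing spindle

TASK

Fit the cup brush that has a shank to the cleaning spindle: lift it off its peg, lay it down on its side on the green cloth and let go, so that you can take it again another way, then slide its shank fully home into the tilted, open chuck and let go. Then swing the lever on the chuck's sleeve over to close the three jaws until they grip the shank tightly - stop when it goes firm, do not force it - so that the brush stays home and straight in the chuck. Leave the other loose things on the bench where they are.

Things in the scene. Friction and masses are not known exactly. Their poses are not given: they have to be found in the camera images.
- brush: Cup brush with shank, 0.16 kg. Pale octagonal bristle ring (56 mm across flats, 36 mm bore, 45 mm deep), black hub (48 to 40 mm wide) at z 45 to 62 mm, round steel shank (14 mm thick) at z 62 to 117 mm. Origin: centre of the open rim; z along the axis to the shank; x, y normal to flats. Mass centre z = 36 mm. It hangs y up, shank 25 degrees up; lying on a flat, its axis is level, 28 mm up.
- brush_tip (a point): End of the brush's shank, on its axis, 117 mm from the bristle rim.
- brush_shank (a point): Point on the axis of the shank, 25 mm from its end.
- mat: Green cleaning cloth, flat and fixed, 300 mm (x) by 240 mm (y), 2 mm thick, in the middle of the bench. Origin: centre of its underside on the table.
- chuck: Steel 3-jaw chuck of the grey spindle, 48 mm thick, axis tilted 45 degrees. Origin: centre of its mouth, 150 mm up; z points out of the mouth along the axis, x is level, -y is its upper side. Bore 24 mm wide, 45 mm deep. The open jaws leave a 23 mm throat and stand 7 mm proud. With the shank home the brush's hub is 10 mm off the mouth. An 80 mm thick motor lies at z -60 to -150 mm.
- sleeve (a joint): Turn of the chuck's sleeve, 0 to 1.8 rad; stays where left (4 N at the ball moves it). 0: jaws open; each closes 4.5 mm per rad, meeting the 14 mm shank at about 1.0; it is tight at about 8 N on the ball and forced at twice that. It turns about chuck +z (counter-clockwise looking into the mouth); the lever points along (sin(q-0.75), -cos(q-0.75), 0) in the chuck's frame.
- lever_ball (a point): Centre of the black ball (22 mm) at the end of the sleeve's lever, 85 mm from the chuck axis, 30 mm behind the mouth. The lever is a steel rod 12 mm thick from the sleeve (62 mm in diameter) to the ball.
- lever_grip (a point): Point on the sleeve lever's rod, 68 mm from the chuck axis, 30 mm behind the mouth.
- jaw0: One of the chuck's three jaws (all move together). Its origin is at the chuck's mouth centre when open.
- jaw1: Second jaw, likewise.
- jaw2: Third jaw, likewise.
- stand_a: Grey peg stand, 162 mm high on a 100 x 110 mm foot; the brush hangs on it. Origin: on the table under the peg's root. The peg (18 mm thick, 36 mm long, 44 mm collar at its root) starts at z = 150 mm and points to the stand's -y, 25 degrees up. The brush's axis hangs 9 mm below the peg's and must be drawn over 40 mm along it to come off.
- stand_b: Like stand_a, but the spare brush hangs on it. The two stands may change places.
- spare: Spare cup brush without a shank, 62 mm long, hanging on the other stand. Origin: centre of its bristle rim, z towards its hub. Leave alone.
- cover_a: Black slotted box cover, 130 x 180 x 18 mm, lying beyond the cloth. Origin: centre of its underside. Leave alone.
- cover_b: Another such cover, lying to the right. Leave alone.
- tumbler: Clear plastic tumbler, 72 mm wide, 65 mm high. Origin: centre of its underside. Leave alone.
- scrubber: Hand scrubbing brush, 35 x 110 x 38 mm, on the edge of the cloth nearest the robot. Origin: centre of its underside. Leave alone.
- screwdriver: Screwdriver, 170 mm long, lying beyond the spindle. Leave alone.
- bottle: White bottle, 60 mm wide, 170 mm high, beyond the spindle. Origin: centre of its underside. Leave alone.
Mind the look-alikes: they are no part of the job. Leave any orange, turquoise or yellow look-alike of the brush alone.

How it is judged:
By the outcome, as a careful person would: the job done as asked, in the order asked, and still so for the second after the job is handed in, with the robot touching nothing.
It also fails if it takes over 72 s, if anything falls off the work surface, if the arm or the gripper's body presses on something with over 40 N, if the wrist force passes 120 N, or if a joint passes its speed limit or range.

ROBOT

A 7-joint arm with a two-finger parallel gripper is mounted at the origin on the work surface. World frame = base frame: x ahead of the robot, y to its left, z up, the work surface at z = 0. Lengths are in m, angles in rad, forces in N, time in s.
With the tool pointing down it reaches from about 0.4 to 0.85 m from the base axis. Payload 6.9 kg.
Tool frame: the origin (TCP) lies midway between the tips of the shut fingers; the grasp point (between the pads) lies 19 mm behind it; y points along the fingers, z is the direction in which the jaws open and shut, and the axes are right-handed (so a half turn about y gives the same grasp; the last joint's range is limited). The gripper opens to 85 mm and grips with 20 to 120 N. Pads are 22 mm wide; open, the fingers measure 114 mm over their backs; the gripper's body (76 mm by 85 mm) begins 54 mm behind the grasp point. The pads swing forward as they close: fully open they stand 13 mm farther back than shut.
Start: joints at [1.274, 0.507, -0.238, 1.5, 0.126, 1.149, -0.155], TCP at [0.244, -0.575, 0.231] pointing down, gripper open.
Joint ranges: [-3.08, 3.08], [-0.24, 2.05], [-1.43, 1.35], [0, 2.5], [-1.52, 4.66], [0.17, 1.96], [-2.89, 2.89]. Speed limits (rad/s): [2.39, 2.39, 3.14, 3.14, 3.14, 3.14, 3.14].

INTERFACE

Orientations are given as a 3x3 rotation matrix whose columns are the frame's x, y, z axes.
In Python, from bench import * gives the robot as it stands.
- The arm moves only by the tool servo_tool, never from a script. Its argument "increments" is text: rows parted by semicolons, each of 7 numbers parted by spaces: the shift along the tool's x, y, z in m, then the turn, a rotation vector about the tool's x, y, z in rad, then the closure, from 0 (fully open) to 1 (shut). In form: x y z ax ay az hand; .... A call has 1 to 8 rows; each row shifts and turns the pose as measured when the row begins, along the tool's axes as they then stand; what a row does not reach is not made up. A row lasts 1/10 s, in which the tool goes at most 50 mm and 8.59 degrees, less where a joint would pass 70% of its speed; a pose out of reach is approached as far as the arm can. A call is refused whole if a number of a shift passes 0.05 or a number of a turn 0.15, either way. A call with a gripper value outside its range is refused whole. The fingers move at their own pace and stop on an object; "force" is the grip in N (left out, the last holds). Time passes only in rows, so rows that do not move let the fingers close. It gives the time, the measured TCP pose, the force and the opening at its end, in the units of the state.
- read_state(): the state, without advancing time (a new reading comes with each control period).
- get_image(name): name is "scene" or "top" or "wrist"; returns a dict with "pixels" (420x560x3 uint8, red, green, blue), "depth" (420x560 float32, m along the optical axis (not along the pixel's ray), 0 where there is no reading), "fx", "fy", "cx", "cy" (pixels), "k1" (the pictures are not rectified: a ray, as slopes to the right and down, at radius r is drawn at 1 + k1 r^2 times it, then the intrinsics apply), "cam_to_world" (4x4, takes a point from camera to world coordinates). Camera axes: x right, y up, looking along -z (the intrinsics and any distortion apply to the point x, -y, -z); pixel columns grow to the right and rows downward; lengths in m; the calibration is good to about 2 mm. A picture is of the moment at which its call begins.
- job_done(): hands the job in, once; it reports no verdict.
The state is a dict: "time": time; "qpos": joint angles; "joint_velocities": joint speeds; "effort": joint torques, N m; "position": TCP position; "orientation": TCP orientation; "wrist_force": force on the tool from outside, world axes, zero at the start; "torque": the same for the moment, N m; "finger_gap": finger opening in m.
Only numpy, scipy, OpenCV 4.12 (cv2) and the standard library are available. Lean on these libraries where they do the work, as an engineer would, in place of code of your own. Each camera call takes 0.05 s, during which the arm holds its last target. There are 200 camera calls.

## Working session

There is one attempt and no reset: what is moved stays moved. The work goes in short steps, Python scripts to look and compute and a tool call to move; the robot and the scene stay as the last step left them, time stands still between calls to the robot, and variables do not carry over. Pictures are saved under pics/ and viewed, on a budget of 10 in all, crops included, one or two more only if the job needs it, and the job is handed in when it is done.

Besides the shell and the picture viewer there is one more tool, called as name(argument=value, ...), one argument or row to a line, values as JSON. servo_tool: Moves the arm, as the interface text tells. Its arguments: {"type":"object","properties":{"increments":{"type":"string"},"force":{"type":"number"}},"required":["increments"]}

```bash
ls; mkdir -p pics
cat > h.py <<'E'
from bench import *
import numpy as np, cv2
from scipy.spatial.transform import Rotation as R
def save(im,name,crop=None,s=1):
    p=im["pixels"]
    if crop: a,b,c,d=crop; p=p[b:d,a:c]
    p=cv2.resize(p,None,fx=s,fy=s,interpolation=cv2.INTER_CUBIC)
    cv2.imwrite("pics/"+name,cv2.cvtColor(p,cv2.COLOR_RGB2BGR))
def rays(im,uv):
    uv=np.atleast_2d(np.array(uv,float))
    K=np.array([[im["fx"],0,im["cx"]],[0,im["fy"],im["cy"]],[0,0,1]])
    n=cv2.undistortPoints(uv[:,None],K,np.array([im["k1"],0,0,0.]))[:,0]
    return np.c_[n[:,0],-n[:,1],-np.ones(len(n))]
def pts(im,uv,depth=None):
    uv=np.atleast_2d(np.array(uv)); r=rays(im,uv)
    d=im["depth"][uv[:,1].astype(int),uv[:,0].astype(int)] if depth is None else depth
    T=im["cam_to_world"]; return (r*np.reshape(d,(-1,1)))@T[:3,:3].T+T[:3,3]
def plane(im,uv,z):
    T=im["cam_to_world"]; r=rays(im,uv)@T[:3,:3].T
    return T[:3,3]+r*((z-T[2,3])/r[:,2:3])
E
python3 - <<'E'
from h import *
import pickle
s=get_image("scene");t=get_image("top")
pickle.dump((s,t),open("st.pkl","wb"))
save(s,"scene.png");save(t,"top.png")
for i in(s,t): print(i["cam_to_world"].round(3),i["fx"],i["k1"])
st=read_state();print(st)
E
```

```text
pics
[[ 0.682 -0.549  0.483  1.096]
 [ 0.731  0.509 -0.454 -0.586]
 [ 0.003  0.663  0.748  1.025]
 [ 0.     0.     0.     1.   ]] 455.96771609260924 -0.13241095786292406
[[-0.101  0.972 -0.211  0.231]
 [-0.995 -0.098  0.021 -0.015]
 [-0.     0.213  0.977  1.557]
 [ 0.     0.     0.     1.   ]] 438.7850366886947 -0.12409700636923605
{'time': 0.1, 'qpos': array([ 1.27454928,  0.50824309, -0.23750456,  1.50101357,  0.12570733,
        1.14889561, -0.15478102]), 'joint_velocities': array([ 0.00125591, -0.00218155, -0.00010389, -0.0037506 ,  0.00123492,
        0.00027935, -0.00129248]), 'effort': array([-4.91366634e-03, -6.21838975e+01, -2.19432414e+00, -2.50206774e+01,
        1.25931355e-02,  7.98244699e-03, -8.82971290e-05]), 'position': array([ 0.24413753, -0.57486878,  0.23052896]), 'orientation': array([[-9.20376129e-01, -6.58068844e-04,  3.91033691e-01],
       [-3.91034242e-01,  1.42819111e-03, -9.20375022e-01],
       [ 4.71992851e-05, -9.99998764e-01, -1.57180046e-03]]), 'wrist_force': array([-0.21920617, -0.31816424,  0.16021532]), 'torque': array([ 0.05558038,  0.02789583, -0.01138094]), 'finger_gap': 0.08508540554039364}
```

Run:
```python
import cv2,numpy as np
a=cv2.imread("pics/scene.png");b=cv2.imread("pics/top.png")
print(a.shape)
```

```text
(420, 560, 3)
```

View pics/scene.png

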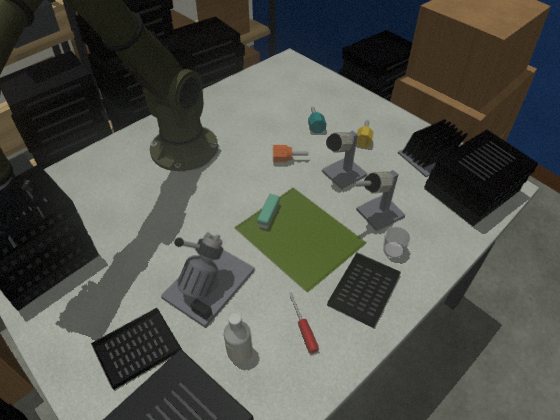

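View pics/top.png

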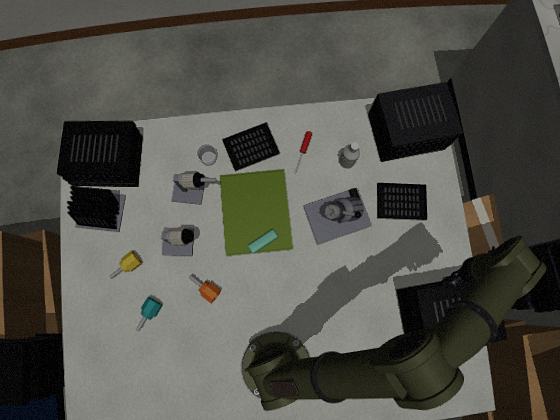

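Candidates for the brush:
- Pale ring on the far stand, scene (380,183) / top (190,181). A steel shank sticks out towards the cloth.
- Near stand, scene (340,142) / top (178,236). No shank is visible, so this should be the spare.
- Orange (285,153), turquoise (317,120) and yellow (365,130) look-alikes in the scene view.

I choose the far-stand one. Next is one close crop to check it, with the chuck alongside.

Run:
```python
from h import *
import pickle
s,t=pickle.load(open("st.pkl","rb"))
def c(im,x,y,w,h,k): return cv2.resize(np.clip(im["pixels"][y:y+h,x:x+w].astype(float)*1.6,0,255).astype(np.uint8),None,fx=k,fy=k,interpolation=cv2.INTER_CUBIC)
A=np.hstack([c(s,320,125,100,100,4),c(s,160,225,100,100,4)]);
B=np.hstack([c(t,150,155,80,40,5),c(t,300,180,80,40,5)])
o=np.vstack([A,B]);print(o.shape);cv2.imwrite("pics/crop1.png",o[:,:,::-1])
# points near brush/chuck
for u in range(354,396,3): print(u,[tuple(pts(s,[u,v])[0].round(3)) for v in (178,182,186)])
```

```text
(600, 800, 3)
354 [(np.float64(0.506), np.float64(0.305), np.float64(0.012)), (np.float64(0.511), np.float64(0.303), np.float64(-0.001)), (np.float64(0.523), np.float64(0.288), np.float64(0.0))]
357 [(np.float64(0.514), np.float64(0.311), np.float64(0.013)), (np.float64(0.627), np.float64(0.14), np.float64(0.193)), (np.float64(0.632), np.float64(0.136), np.float64(0.184))]
360 [(np.float64(0.514), np.float64(0.329), np.float64(0.001)), (np.float64(0.63), np.float64(0.149), np.float64(0.189)), (np.float64(0.635), np.float64(0.146), np.float64(0.18))]
363 [(np.float64(0.52), np.float64(0.337), np.float64(0.001)), (np.float64(0.633), np.float64(0.159), np.float64(0.185)), (np.float64(0.543), np.float64(0.309), np.float64(0.0))]
366 [(np.float64(0.621), np.float64(0.19), np.float64(0.17)), (np.float64(0.636), np.float64(0.17), np.float64(0.179)), (np.float64(0.631), np.float64(0.182), np.float64(0.153))]
369 [(np.float64(0.63), np.float64(0.19), np.float64(0.177)), (np.float64(0.639), np.float64(0.179), np.float64(0.175)), (np.float64(0.639), np.float64(0.183), np.float64(0.158))]
372 [(
[... 747 characters left out ...]
.float64(0.222), np.float64(0.175)), (np.float64(0.664), np.float64(0.214), np.float64(0.171)), (np.float64(0.669), np.float64(0.209), np.float64(0.162))]
387 [(np.float64(0.659), np.float64(0.233), np.float64(0.169)), (np.float64(0.666), np.float64(0.225), np.float64(0.165)), (np.float64(0.671), np.float64(0.223), np.float64(0.154))]
390 [(np.float64(0.663), np.float64(0.243), np.float64(0.165)), (np.float64(0.669), np.float64(0.238), np.float64(0.158)), (np.float64(0.676), np.float64(0.229), np.float64(0.154))]
393 [(np.float64(0.666), np.float64(0.254), np.float64(0.161)), (np.float64(0.664), np.float64(0.263), np.float64(0.138)), (np.float64(0.665), np.float64(0.268), np.float64(0.119))]
```

View pics/crop1.png

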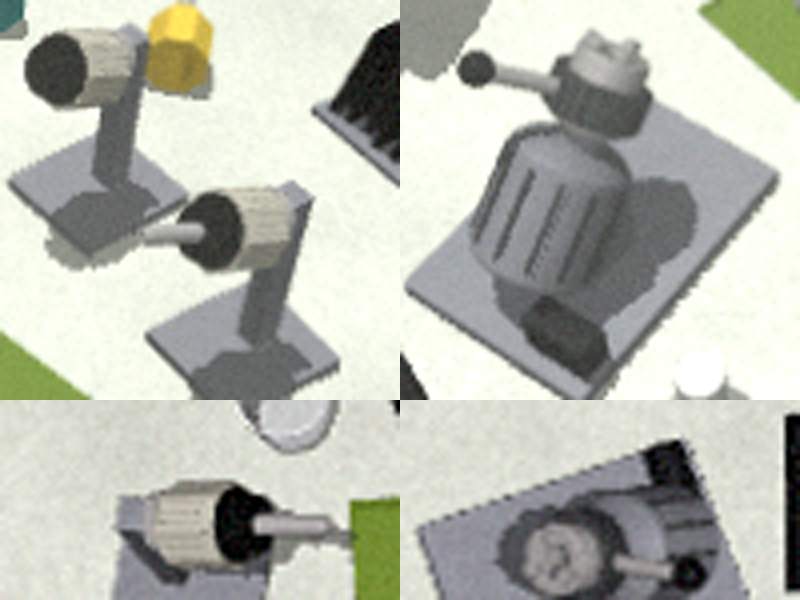

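The crop confirms the choice. The far stand holds the brush with the shank (shank tip about scene (356,184), top (216,181)), and the near one has no shank. The chuck mouth, with the jaws open, is about scene (312,285)/4 in the crop, which is top (333,211), and the lever ball is at scene (178,242). Now I'll measure both.

```bash
cat > fit.py <<'E'
from h import *
import pickle
from scipy.optimize import least_squares
s,t=pickle.load(open("st.pkl","rb"))
def cloud(im,box):
    a,b,c,d=box; u,v=np.meshgrid(np.arange(a,c),np.arange(b,d)); uv=np.c_[u.ravel(),v.ravel()]
    dep=im["depth"][uv[:,1],uv[:,0]]; uv=uv[dep>0]; return pts(im,uv),im["pixels"][uv[:,1],uv[:,0]]
def axisfit(P,r,c0,az0,el,free_el=True):
    # point c, direction az/el ; residual dist-r
    def f(p):
        d=np.array([np.cos(p[3])*np.cos(p[4]),np.sin(p[3])*np.cos(p[4]),np.sin(p[4])])
        q=P-p[:3]; return np.r_[np.linalg.norm(np.cross(q,d),axis=1)-r, 0.01*((p[:3]-c0)@d)*100, (p[4]-el)*(0.1 if free_el else 10)]
    o=least_squares(f,[*c0,az0,el],loss="soft_l1",f_scale=.002); return o.x,np.abs(o.fun[:len(P)])
if __name__=="__main__":
    for n,im,b in(("scene",s,(350,165,400,205)),("top",t,(165,165,225,195))):
        P,C=cloud(im,b); k=(P[:,2]>.135)&(P[:,2]<.23)&(abs(P[:,1]-.19)<.09); P,C=P[k],C[k]
        v=C.mean(1); br=P[(v<45)]; print(n,len(P),"hub",br.mean(0).round(3))
        # initial axis
        d0=np.array([-.2*.906,-.98*.906,.42]); c0=np.array([.648,.19,.16]) ; z=(P-c0)@d0
        print(np.histogram(z,12))
        sh=P[z>z.max()-.045]; ri=P[(z<z.max()-.078)&(z>z.max()-.11)]
        Q=np.r_[sh,ri]; r=np.r_[np.full(len(sh),.007),np.full(len(ri),.0288)]
        p,res=axisfit(Q,r,c0,np.arctan2(-.98,-.2),np.radians(25),True)
        d=np.array([np.cos(p[3])*np.cos(p[4]),np.sin(p[3])*np.cos(p[4]),np.sin(p[4])])
        print("c",p[:3].round(4),"az",np.degrees(p[3]).round(1),"el",np.degrees(p[4]).round(1),"med",np.median(res).round(4),len(sh),len(ri))
        tip=p[:3]+d*np.percentile((sh-p[:3])@d,99); print("tip",tip.round(4),"rim",(tip-.117*d).round(4))
    # chuck
    for n,im,b in(("scene",s,(160,225,260,325)),("top",t,(295,180,380,245))):
        P,C=cloud(im,b); print(n,"max z",P[:,2].max().round(3),"mean z>.15",P[P[:,2]>.15].mean(0).round(3))
        fp=P[(P[:,2]>.004)&(P[:,2]<.03)]; print(" plate z",np.percentile(fp[:,2],[10,50,90]).round(3), [np.round(x,3) for x in cv2.minAreaRect((fp[:,:2]).astype(np.float32))])
    m=(t["pixels"].astype(int)); 
    g=cv2.inRange(t["pixels"],(50,80,0),(140,160,50)); ys,xs=np.where(g[150:270,200:310]>0); Q=plane(t,np.c_[xs+200,ys+150],.002); print("mat",[np.round(x,3) for x in cv2.minAreaRect(Q[:,:2].astype(np.float32))],len(Q))
    P,C=cloud(s,(165,230,190,255)); k=P[:,2]>.1; print("ball",P[k].mean(0).round(3),k.sum())
E
python3 fit.py
```

```text
scene 631 hub [0.645 0.19  0.172]
(array([ 21,  37,  33,  60,  63,  59, 138, 142,  17,  17,  18,  26]), array([-0.08888675, -0.07573653, -0.0625863 , -0.04943607, -0.03628584,
       -0.02313561, -0.00998539,  0.00316484,  0.01631507,  0.0294653 ,
        0.04261552,  0.05576575,  0.06891598]))
c [0.6378 0.1933 0.1628] az -101.2 el 23.3 med 0.001 68 152
tip [0.6255 0.1318 0.1897] rim [0.6465 0.2372 0.1435]
top 494 hub [0.634 0.196 0.173]
(array([22, 32, 48, 52, 57, 62, 82, 82, 12, 16, 14, 15]), array([-0.08321559, -0.07053193, -0.05784827, -0.04516462, -0.03248096,
       -0.0197973 , -0.00711364,  0.00557002,  0.01825368,  0.03093734,
        0.043621  ,  0.05630466,  0.06898832]))
c [0.6378 0.1929 0.1616] az -102.0 el 23.4 med 0.0015 50 149
tip [0.6246 0.1309 0.1891] rim [0.6469 0.2359 0.1425]
scene max z 0.196 mean z>.15 [ 0.545 -0.286  0.165]
 plate z [0.008 0.014 0.017] [array([ 0.467, -0.255]), array([0.284, 0.324]), np.float64(48.342)]
top max z 0.194 mean z>.15 [ 0.484 -0.265  0.164]
 plate z [0.005 0.012 0.017] [array([ 0.513, -0.279]), array([0.312, 0.238]), np.float64(84.162)]
mat [array([0.545, 0.019]), array([0.297, 0.237]), np.float64(0.011)] 4799
ball [ 0.471 -0.305  0.183] 105
```

```bash
cat > fit2.py <<'E'
from fit import *
bs={}
Q=[];
for n,im,b in(("scene",s,(195,228,236,262)),("top",t,(318,195,352,228))):
    P,C=cloud(im,b); k=(P[:,2]>.1)&(P[:,2]<.21)&(P[:,1]<-.15)&(P[:,1]>-.36)&(P[:,0]>.38)&(P[:,0]<.6); P=P[k];C=C[k]; bs[n]=P
    hi=P[P[:,2]>.145]; print(n,len(P),"jaws",hi.mean(0).round(3), hi.min(0).round(3),hi.max(0).round(3))
    top=P[P[:,2]>.12]
# plate: grey pixels of plate in top view -> points with z .008-.018
for n,im,b in(("scene",s,(160,240,256,325)),("top",t,(300,183,374,246))):
    P,C=cloud(im,b); k=(P[:,2]>.009)&(P[:,2]<.018)&(P[:,1]>-.45)&(P[:,1]<-.15)
    sat=C.max(1).astype(int)-C.min(1); k&=(C.mean(1)<125)
    r=cv2.minAreaRect(P[k][:,:2].astype(np.float32)); print(n,"plate",[np.round(x,3) for x in r],cv2.boxPoints(r).round(3).tolist())
# motor: points z .04-.13, fit cylinder r=.04 tilt 45
for n,im,b in(("scene",s,(170,250,225,310)),("top",t,(325,180,365,225))):
    P,C=cloud(im,b); k=(P[:,2]>.03)&(P[:,2]<.125)&(P[:,1]>-.42)&(P[:,1]<-.2)
    P=P[k]; print(n,"motor",len(P),P.mean(0).round(3))
    for az in(80,110):
        p,res=axisfit(P,.04,P.mean(0)-[0,0,.03],np.radians(az),np.radians(45),False)
        d=np.array([np.cos(p[3])*np.cos(p[4]),np.sin(p[3])*np.cos(p[4]),np.sin(p[4])])
        print(" az",np.degrees(p[3]).round(1),"el",np.degrees(p[4]).round(1),"med",np.median(res).round(4),"at z=.15",(p[:3]+d*(.15-p[2])/d[2]).round(4))
P,C=cloud(s,(165,230,190,255)); k=(P[:,2]>.1)&(P[:,1]<-.2); P=P[k]
# ball centre sphere fit
o=least_squares(lambda c:np.linalg.norm(P-c,axis=1)-.011,P.mean(0)-[.005,0,.01],loss="soft_l1",f_scale=.002); print("ball",o.x.round(4),len(P),np.median(abs(o.fun)))
E
python3 fit2.py
```

```text
scene 613 jaws [ 0.499 -0.252  0.155] [ 0.468 -0.28   0.145] [ 0.524 -0.217  0.167]
top 515 jaws [ 0.49  -0.253  0.157] [ 0.466 -0.294  0.145] [ 0.52  -0.212  0.174]
scene plate [array([ 0.507, -0.298]), array([0.151, 0.263]), np.float64(12.914)] [[0.40400001406669617, -0.18700000643730164], [0.46299999952316284, -0.4429999887943268], [0.6100000143051147, -0.4090000092983246], [0.5509999990463257, -0.15299999713897705]]
top plate [array([ 0.498, -0.272]), array([0.15 , 0.211]), np.float64(13.164)] [[0.4009999930858612, -0.1860000044107437], [0.4490000009536743, -0.3919999897480011], [0.5950000286102295, -0.3580000102519989], [0.546999990940094, -0.15199999511241913]]
scene motor 1446 [ 0.526 -0.312  0.089]
 az 108.3 el 45.0 med 0.0021 at z=.15 [ 0.4821 -0.2286  0.15  ]
 az 108.3 el 45.0 med 0.0021 at z=.15 [ 0.4821 -0.2286  0.15  ]
top motor 426 [ 0.514 -0.314  0.092]
 az 112.4 el 45.0 med 0.0033 at z=.15 [ 0.4787 -0.2306  0.15  ]
 az 112.4 el 45.0 med 0.0033 at z=.15 [ 0.4787 -0.2306  0.15  ]
ball [ 0.4671 -0.3055  0.1806] 105 0.0022084682420640475
```

```bash
cat > fit3.py <<'E'
from fit import *
az=np.radians(103.1)
def frame(az):
    z=np.array([np.cos(az),np.sin(az),1])/2**.5; u=np.array([-np.cos(az),-np.sin(az),1])/2**.5
    return np.c_[np.cross(-u,z),-u,z]
F=frame(az); m0=np.array([.5,-.23,.15])
if __name__=="__main__":
  for n,im,b in(("scene",s,(165,228,240,320)),("top",t,(310,180,375,235))):
    P,C=cloud(im,b); L=(P-m0)@F; k=(P[:,2]>.03)&(abs(L[:,0])<.05)&(abs(L[:,1])<.06); L=L[k]
    for a in np.arange(-.16,.02,.012):
        q=L[(L[:,2]>=a)&(L[:,2]<a+.012)]
        if len(q)>8: print(n,round(a,3),len(q),"x",q[:,0].min().round(4),q[:,0].max().round(4),"mid",(q[:,0].min()/2+q[:,0].max()/2).round(4),"y",q[:,1].min().round(4),q[:,1].max().round(4),"zmax",q[:,2].max().round(4))
E
python3 fit3.py
```

```text
scene -0.16 54 x 0.0113 0.0498 mid 0.0306 y -0.0113 0.0009 zmax -0.1517
scene -0.148 109 x -0.0453 0.0315 mid -0.0069 y -0.0395 0.0206 zmax -0.1362
scene -0.136 158 x -0.0476 0.033 mid -0.0073 y -0.0407 0.0425 zmax -0.1241
scene -0.124 174 x -0.0459 0.0338 mid -0.006 y -0.0411 0.0559 zmax -0.112
scene -0.112 176 x -0.0461 0.034 mid -0.006 y -0.0409 0.0576 zmax -0.1001
scene -0.1 165 x -0.0482 0.0333 mid -0.0075 y -0.0428 0.0487 zmax -0.0881
scene -0.088 162 x -0.0468 0.0327 mid -0.007 y -0.041 0.0405 zmax -0.076
scene -0.076 181 x -0.0462 0.0311 mid -0.0076 y -0.0403 0.023 zmax -0.064
scene -0.064 205 x -0.0404 0.0271 mid -0.0066 y -0.0336 0.0333 zmax -0.0524
scene -0.052 47 x -0.0219 0.0151 mid -0.0034 y -0.0226 0.0109 zmax -0.0409
scene -0.04 113 x -0.0419 0.0242 mid -0.0089 y -0.0595 0.0105 zmax -0.0281
scene -0.028 180 x -0.0485 0.0233 mid -0.0126 y -0.0597 0.0177 zmax -0.0162
scene -0.016 137 x -0.0379 0.0201 mid -0.0089 y -0.0335 0.0284 zmax -0.0041
scene -0.004 115 x -0.027 0.0137 mid -0.0066 y -0.0226 0.0227 zmax 0.008
scene 0.008 15 x -0.0239 0.0079 mid -0.008 y -0.0112 0.01
[... 318 characters left out ...]
0.0494 0.0267 mid -0.0113 y -0.0387 0.0579 zmax -0.1008
top -0.1 40 x -0.0496 0.0313 mid -0.0091 y -0.0417 0.0484 zmax -0.0881
top -0.088 37 x -0.0478 0.0281 mid -0.0098 y -0.041 -0.0059 zmax -0.0762
top -0.076 97 x -0.0495 0.0284 mid -0.0106 y -0.0408 0.0277 zmax -0.064
top -0.064 76 x -0.0462 0.022 mid -0.0121 y -0.0349 0.0169 zmax -0.054
top -0.04 29 x -0.0429 0.0199 mid -0.0115 y -0.0295 0.0172 zmax -0.0282
top -0.028 113 x -0.0484 0.0225 mid -0.013 y -0.0595 0.0301 zmax -0.016
top -0.016 96 x -0.0423 0.0186 mid -0.0119 y -0.0285 0.029 zmax -0.004
top -0.004 103 x -0.0334 0.0127 mid -0.0103 y -0.0214 0.025 zmax 0.0076
top 0.008 21 x -0.0292 0.0062 mid -0.0115 y -0.0188 0.0219 zmax 0.0176
```

Brush and chuck are located. The planner helper below turns a goal pose into tool-frame steps. The first goal is above the brush, passing high over the chuck.

```bash
cat > plan.py <<'E'
from h import *
def unit(v): v=np.array(v,float); return v/np.linalg.norm(v)
def pose_yz(y,z):
    y=unit(y); z=np.array(z,float); z=unit(z-y*(z@y)); return np.c_[np.cross(y,z),y,z]
def status():
    st=read_state(); print("t",round(st["time"],2),"p",st["position"].round(4),"F",st["wrist_force"].round(1),"T",st["torque"].round(2),"gap",round(st["finger_gap"],4),"q",st["qpos"].round(2)); return st
def show(goals,hand):
    """goals: list of (p,R,n rows); prints increments"""
    st=status(); p,Ro=st["position"],st["orientation"]; 
    for gp,gR,n in goals:
        gp=np.array(gp); w=(R.from_matrix(Ro).inv()*R.from_matrix(gR)).as_rotvec(); rows=[]
        print("dist",np.linalg.norm(gp-p).round(4),"ang",np.degrees(np.linalg.norm(w)).round(1))
        for i in range(n):
            Ri=Ro@R.from_rotvec(w*i/n).as_matrix(); rows.append(" ".join(f"{a:.4g}" for a in np.r_[(Ri.T@(gp-p)/n).round(4),(w/n).round(3)])+f" {hand}")
        print("; ".join(rows)); p,Ro=gp,gR
def brush_d(az,el): az,el=np.radians([az,el]); return np.array([np.cos(az)*np.cos(el),np.sin(az)*np.cos(el),np.sin(el)]),np.array([-np.cos(az)*np.sin(el),-np.sin(az)*np.sin(el),np.cos(el)])
rim=np.array([.6467,.2365,.143]); d1,n1=brush_d(-101.6,24.8)
R1=pose_yz(-n1,[.98,-.2,0]); G1=rim+.028*d1; T1=G1-.022*n1
E
python3 - <<'E'
from plan import *
st=read_state(); R0=st["orientation"]
show([([.34,-.38,.40],R0,6),(T1+.12*n1+[0,0,.05],R1,16),(T1+.10*n1,R1,2)],0)
print(T1)
E
```

```text
t 0.1 p [ 0.2441 -0.5749  0.2305] F [-0.2 -0.3  0.2] T [ 0.06  0.03 -0.01] gap 0.0851 q [ 1.27  0.51 -0.24  1.5   0.13  1.15 -0.15]
dist 0.2755 ang 0.0
-0.0274 -0.0282 -0.0237 0 0 0 0; -0.0274 -0.0282 -0.0237 0 0 0 0; -0.0274 -0.0282 -0.0237 0 0 0 0; -0.0274 -0.0282 -0.0237 0 0 0 0; -0.0274 -0.0282 -0.0237 0 0 0 0; -0.0274 -0.0282 -0.0237 0 0 0 0
dist 0.7117 ang 60.3
-0.0333 0.0067 -0.0288 0.013 -0.059 -0.025 0; -0.0351 0.0055 -0.0268 0.013 -0.059 -0.025 0; -0.0367 0.0042 -0.0247 0.013 -0.059 -0.025 0; -0.0382 0.003 -0.0226 0.013 -0.059 -0.025 0; -0.0396 0.0017 -0.0203 0.013 -0.059 -0.025 0; -0.0407 0.0005 -0.0179 0.013 -0.059 -0.025 0; -0.0417 -0.0008 -0.0154 0.013 -0.059 -0.025 0; -0.0425 -0.002 -0.0129 0.013 -0.059 -0.025 0; -0.0431 -0.0032 -0.0103 0.013 -0.059 -0.025 0; -0.0436 -0.0044 -0.0077 0.013 -0.059 -0.025 0; -0.0438 -0.0056 -0.005 0.013 -0.059 -0.025 0; -0.0439 -0.0067 -0.0023 0.013 -0.059 -0.025 0; -0.0438 -0.0079 0.0004 0.013 -0.059 -0.025 0; -0.0435 -0.0089 0.0031 0.013 -0.059 -0.025 0; -0.043 -0.0099 0.0058 0.013 -0.059 -0.025 0; -0.0423 -0.0109 0.0084 0.013 -0.059 -0.025 0
dist 0.0687 ang 0.0
-0.0105 0.0327 0 0 0 0 0; -0.0105 0.0327 0 0 0 0 0
[0.63973351 0.20256191 0.13477355]
```

servo_tool(
  increments="-0.027 -0.028 -0.024 0 0 0 0; -0.027 -0.028 -0.024 0 0 0 0; -0.027 -0.028 -0.024 0 0 0 0; -0.027 -0.028 -0.024 0 0 0 0; -0.027 -0.028 -0.024 0 0 0 0; -0.027 -0.028 -0.024 0 0 0 0; -0.033 0.006 -0.029 0.013 -0.06 -0.025 0; -0.035 0.005 -0.027 0.013 -0.06 -0.025 0",
)

```text
time: 0.9
position: [0.3753, -0.2965, 0.3888]
orientation: [[-0.872, -0.039, 0.489], [-0.487, -0.038, -0.872], [0.053, -0.998, 0.014]]
wrist_force: [0.4, 0.6, -0.5]
finger_gap: 0.0854
```

servo_tool(
  increments="-0.037 0.004 -0.025 0.013 -0.06 -0.025 0; -0.038 0.003 -0.023 0.013 -0.06 -0.025 0; -0.04 0.002 -0.02 0.013 -0.06 -0.025 0; -0.041 0 -0.018 0.013 -0.06 -0.025 0; -0.042 -0.001 -0.015 0.013 -0.06 -0.025 0; -0.042 -0.002 -0.013 0.013 -0.06 -0.025 0; -0.043 -0.003 -0.01 0.013 -0.06 -0.025 0; -0.044 -0.004 -0.008 0.013 -0.06 -0.025 0",
)

```text
time: 1.7
position: [0.5342, 0.0318, 0.3333]
orientation: [[-0.516, -0.11, 0.849], [-0.81, -0.259, -0.526], [0.278, -0.96, 0.045]]
wrist_force: [0.9, -1.6, -0.2]
finger_gap: 0.0854
```

Run:
```python
from plan import *
show([(T1+.12*n1+[0,0,.04],R1,8)],0)
```

```text
t 1.7 p [0.5342 0.0318 0.3333] F [ 0.9 -1.6 -0.2] T [ 0.24 -0.15  0.02] gap 0.0854 q [ 0.14  0.44 -0.64  1.45  0.44  1.57 -1.09]
dist 0.2535 ang 21.9
-0.0315 -0.0028 -0.0025 0.01 -0.043 -0.018 0; -0.0315 -0.0034 -0.0011 0.01 -0.043 -0.018 0; -0.0314 -0.0039 0.0003 0.01 -0.043 -0.018 0; -0.0313 -0.0045 0.0017 0.01 -0.043 -0.018 0; -0.0311 -0.005 0.0031 0.01 -0.043 -0.018 0; -0.0309 -0.0055 0.0045 0.01 -0.043 -0.018 0; -0.0306 -0.006 0.0059 0.01 -0.043 -0.018 0; -0.0302 -0.0065 0.0073 0.01 -0.043 -0.018 0
```

servo_tool(
  increments="-0.0315 -0.003 -0.0025 0.01 -0.043 -0.018 0; -0.0315 -0.0035 -0.001 0.01 -0.043 -0.018 0; -0.0315 -0.004 0 0.01 -0.043 -0.018 0; -0.0315 -0.0045 0.0015 0.01 -0.043 -0.018 0; -0.031 -0.005 0.003 0.01 -0.043 -0.018 0; -0.031 -0.0055 0.0045 0.01 -0.043 -0.018 0; -0.0305 -0.006 0.006 0.01 -0.043 -0.018 0; -0.03 -0.0065 0.0075 0.01 -0.043 -0.018 0",
)

```text
time: 2.5
position: [0.6508, 0.2645, 0.2751]
orientation: [[-0.163, -0.09, 0.983], [-0.888, -0.422, -0.186], [0.431, -0.902, -0.011]]
wrist_force: [0.8, 0.6, 0.8]
finger_gap: 0.0855
```

Run:
```python
from plan import *
im=get_image("wrist"); save(im,"w1.png"); import pickle; pickle.dump(im,open("w1.pkl","wb"))
show([(T1+.08*n1,R1,3),(T1+.01*n1,R1,3),(T1,R1,1)],0)
```

```text
t 2.55 p [0.6499 0.2701 0.2706] F [-5.8  0.8 -3.7] T [ 0.54  0.21 -0.15] gap 0.0855 q [-0.37  0.86 -0.62  0.86  0.69  1.91 -0.96]
dist 0.0722 ang 1.9
0.0014 0.024 0.0013 0.002 0.01 0.005 0; 0.0015 0.024 0.0012 0.002 0.01 0.005 0; 0.0016 0.024 0.0012 0.002 0.01 0.005 0
dist 0.07 ang 0.0
0 0.0233 -0 0 0 0 0; 0 0.0233 -0 0 0 0 0; 0 0.0233 -0 0 0 0 0
dist 0.01 ang 0.0
-0 0.01 0 0 0 0 0
```

View pics/w1.png

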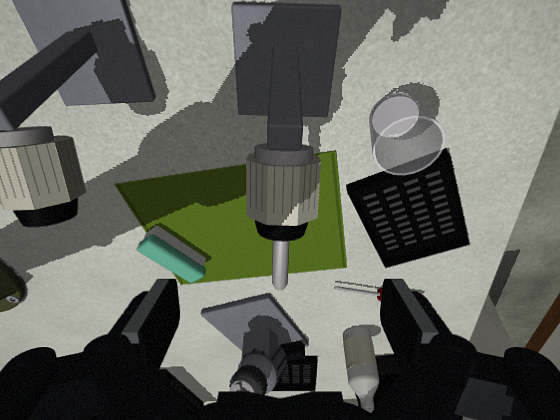

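The wrist view shows the brush with its shank midway between the fingers: ring at column 283, shank tip at (280,287), finger inner edges at columns 178 and 382. The wider peg collar is visible behind it. Descending now.

servo_tool(
  increments="0.0015 0.024 0.0012 0.002 0.01 0.005 0; 0.0015 0.024 0.0012 0.002 0.01 0.005 0; 0.0015 0.024 0.0012 0.002 0.01 0.005 0; 0 0.023 0 0 0 0 0; 0 0.023 0 0 0 0 0; 0 0.023 0 0 0 0 0; 0 0.01 0 0 0 0 0; 0 0 0 0 0 0 0",
)

```text
time: 3.35
position: [0.6361, 0.2053, 0.1222]
orientation: [[-0.172, -0.09, 0.981], [-0.89, -0.412, -0.194], [0.422, -0.907, -0.009]]
wrist_force: [-0.1, 1.1, 0.9]
finger_gap: 0.0853
```

Run:
```python
from plan import *
show([(T1,R1,1)],0)
```

```text
t 3.35 p [0.6361 0.2053 0.1222] F [-0.1  1.1  0.9] T [ 0.46 -0.05  0.03] gap 0.0853 q [-0.23  0.88 -0.62  1.26  0.71  1.55 -1.12]
dist 0.0134 ang 0.6
0.0071 -0.0106 0.0039 0.005 0.01 0.002 0
```

servo_tool(
  increments="0.007 -0.01 0.004 0.005 0.01 0.002 0; 0 0 0 0 0 0 0",
)

```text
time: 3.55
position: [0.6405, 0.2031, 0.1362]
orientation: [[-0.183, -0.084, 0.98], [-0.89, -0.41, -0.201], [0.419, -0.908, 0.001]]
wrist_force: [0.1, 0.5, -0.1]
finger_gap: 0.0855
```

Run:
```python
from plan import *
show([(T1,R1,1)],0)
```

```text
t 3.55 p [0.6405 0.2031 0.1362] F [ 0.1  0.5 -0.1] T [ 0.4  -0.08  0.02] gap 0.0855 q [-0.23  0.87 -0.62  1.24  0.71  1.56 -1.11]
dist 0.0017 ang 0.1
0.0001 0.0016 -0.0006 -0.001 -0.001 -0.001 0
```

servo_tool(
  increments="0 0 0 0 0 0 0.6; 0 0 0 0 0 0 0.6; 0 0 0 0 0 0 0.6; 0 0 0 0 0 0 0.6; 0 0 0 0 0 0 0.6; 0 0 0 0 0 0 0.6",
  force=50,
)

```text
time: 4.15
position: [0.6412, 0.205, 0.139]
orientation: [[-0.184, -0.08, 0.98], [-0.891, -0.408, -0.2], [0.416, -0.909, 0.004]]
wrist_force: [-0.3, 0.0, 1.0]
finger_gap: 0.055
```

Run:
```python
from plan import *
st=status()
p=st["position"]; Ro=st["orientation"]; print((Ro.T@d1).round(3))
```

```text
t 4.15 p [0.6412 0.205  0.139 ] F [-0.3  0.   1. ] T [ 0.31 -0.11 -0.02] gap 0.055 q [-0.23  0.87 -0.62  1.24  0.71  1.57 -1.11]
[ 1.    -0.004  0.001]
```

servo_tool(
  increments="0 -0.005 0 0 0 0 0.6; 0.01 0 0 0 0 0 0.6; 0.015 0 0 0 0 0 0.6; 0.015 0 0 0 0 0 0.6; 0.015 0 0 0 0 0 0.6; 0.015 0 0 0 0 0 0.6; 0.01 0 0 0 0 0 0.6",
)

```text
time: 4.85
position: [0.6252, 0.1299, 0.1793]
orientation: [[-0.183, -0.081, 0.98], [-0.891, -0.409, -0.2], [0.416, -0.909, 0.003]]
wrist_force: [-0.7, 0.2, -2.5]
finger_gap: 0.0554
```

Run:
```python
from plan import *
st=status(); print(((st["position"]-[.6412,.205,.139])@np.c_[d1,n1]).round(4))
```

```text
t 4.85 p [0.6252 0.1299 0.1793] F [-0.7  0.2 -2.5] T [ 0.58 -0.11  0.04] gap 0.0554 q [-0.11  0.76 -0.64  1.35  0.69  1.54 -1.05]
[0.0866 0.0044]
```

The brush is off the peg. Next it goes level over the cloth, shank pointing the way it will enter the chuck, and down.

```bash
cat >> plan.py <<'E'
azc=103.1; hin=np.array([-np.cos(np.radians(azc)),-np.sin(np.radians(azc)),0])
R2=pose_yz([0,0,-1],np.cross(hin,[0,0,-1]))
E
python3 - <<'E'
from plan import *
show([([.58,.045,.12],R2,7),([.58,.045,.022],R2,5)],0.6)
E
```

```text
t 4.85 p [0.6252 0.1299 0.1793] F [-0.7  0.2 -2.5] T [ 0.58 -0.11  0.04] gap 0.0554 q [-0.11  0.76 -0.64  1.35  0.69  1.54 -1.05]
dist 0.1131 ang 34.7
0.0085 0.0132 -0.0039 0.013 -0.061 0.06 0.6; 0.009 0.0126 -0.0046 0.013 -0.061 0.06 0.6; 0.0094 0.012 -0.0053 0.013 -0.061 0.06 0.6; 0.0098 0.0113 -0.0061 0.013 -0.061 0.06 0.6; 0.0101 0.0106 -0.0068 0.013 -0.061 0.06 0.6; 0.0102 0.0099 -0.0076 0.013 -0.061 0.06 0.6; 0.0103 0.0092 -0.0083 0.013 -0.061 0.06 0.6
dist 0.098 ang 0.0
0 0.0196 0 0 0 0 0.6; 0 0.0196 0 0 0 0 0.6; 0 0.0196 0 0 0 0 0.6; 0 0.0196 0 0 0 0 0.6; 0 0.0196 0 0 0 0 0.6
```

servo_tool(
  increments="0.0085 0.013 -0.004 0.013 -0.061 0.06 0.6; 0.009 0.0125 -0.0045 0.013 -0.061 0.06 0.6; 0.0095 0.012 -0.005 0.013 -0.061 0.06 0.6; 0.01 0.011 -0.006 0.013 -0.061 0.06 0.6; 0.01 0.01 -0.007 0.013 -0.061 0.06 0.6; 0.01 0.01 -0.0075 0.013 -0.061 0.06 0.6; 0.01 0.009 -0.008 0.013 -0.061 0.06 0.6; 0 0 0 0 0 0 0.6",
)

```text
time: 5.65
position: [0.5781, 0.0348, 0.1229]
orientation: [[0.242, 0.008, 0.97], [-0.97, 0.007, 0.242], [-0.005, -1.0, 0.009]]
wrist_force: [0.2, -0.0, -2.1]
finger_gap: 0.0553
```

Run:
```python
from plan import *
show([([.58,.045,.05],R2,4),([.58,.045,.022],R2,3)],0.6)
```

```text
t 5.65 p [0.5781 0.0348 0.1229] F [ 0.2 -0.  -2.1] T [-0.1   0.01 -0.03] gap 0.0553 q [ 0.46  0.68 -0.93  1.77  0.64  1.01 -0.47]
dist 0.0736 ang 1.1
-0.0023 0.0182 0.0009 -0.002 0.004 -0.001 0.6; -0.0023 0.0182 0.0009 -0.002 0.004 -0.001 0.6; -0.0023 0.0182 0.001 -0.002 0.004 -0.001 0.6; -0.0024 0.0182 0.001 -0.002 0.004 -0.001 0.6
dist 0.028 ang 0.0
0 0.0093 0 0 0 0 0.6; 0 0.0093 0 0 0 0 0.6; 0 0.0093 0 0 0 0 0.6
```

servo_tool(
  increments="-0.0023 0.018 0.001 -0.002 0.004 -0.001 0.6; -0.0023 0.018 0.001 -0.002 0.004 -0.001 0.6; -0.0023 0.018 0.001 -0.002 0.004 -0.001 0.6; -0.0023 0.015 0.001 -0.002 0.004 -0.001 0.6; 0 0.005 0 0 0 0 0.6; 0 0 0 0 0 0 0.6",
)

```text
time: 6.25
position: [0.5807, 0.0468, 0.0443]
orientation: [[0.224, 0.003, 0.975], [-0.975, -0.003, 0.224], [0.003, -1.0, 0.002]]
wrist_force: [1.0, -0.1, -2.2]
finger_gap: 0.0555
```

Run:
```python
from plan import *
show([([.58,.045,.022],R2,1)],0.6)
```

```text
t 6.25 p [0.5807 0.0468 0.0443] F [ 1.  -0.1 -2.2] T [ 0.02  0.02 -0.04] gap 0.0555 q [ 0.37  0.78 -0.84  1.83  0.75  0.88 -0.6 ]
dist 0.0224 ang 0.3
0.0016 0.0223 -0.0011 -0.002 -0.003 0.003 0.6
```

Going down slowly in small steps to feel for contact.

servo_tool(
  increments="0 0.01 0 0 0 0 0.6; 0 0.008 0 0 0 0 0.6; 0 0.003 0 0 0 0 0.6; 0 0 0 0 0 0 0.6",
)

```text
time: 6.65
position: [0.5816, 0.0476, 0.0227]
orientation: [[0.224, 0.005, 0.975], [-0.975, -0.003, 0.224], [0.004, -1.0, 0.004]]
wrist_force: [0.2, 0.0, -1.8]
finger_gap: 0.0551
```

servo_tool(
  increments="0 0.003 0 0 0 0 0.6; 0 0 0 0 0 0 0.6",
)

```text
time: 6.85
position: [0.582, 0.0474, 0.0198]
orientation: [[0.224, 0.006, 0.975], [-0.975, -0.003, 0.224], [0.004, -1.0, 0.005]]
wrist_force: [0.4, 0.8, -1.5]
finger_gap: 0.0551
```

servo_tool(
  increments="0 0.003 0 0 0 0 0.6; 0 0 0 0 0 0 0.6",
)

```text
time: 7.05
position: [0.5822, 0.0472, 0.017]
orientation: [[0.223, 0.006, 0.975], [-0.975, -0.003, 0.223], [0.004, -1.0, 0.006]]
wrist_force: [-0.5, -0.7, -1.2]
finger_gap: 0.0553
```

servo_tool(
  increments="0 0.002 0 0 0 0 0.6; 0 0 0 0 0 0 0.6",
)

```text
time: 7.25
position: [0.5824, 0.0471, 0.015]
orientation: [[0.223, 0.007, 0.975], [-0.975, -0.003, 0.223], [0.004, -1.0, 0.006]]
wrist_force: [0.5, 0.4, -1.5]
finger_gap: 0.0552
```

servo_tool(
  increments="0 0.002 0 0 0 0 0.6; 0 0 0 0 0 0 0.6",
)

```text
time: 7.45
position: [0.5826, 0.0472, 0.0131]
orientation: [[0.223, 0.007, 0.975], [-0.975, -0.003, 0.223], [0.004, -1.0, 0.006]]
wrist_force: [-0.0, -0.2, -1.6]
finger_gap: 0.0556
```

servo_tool(
  increments="0 0.0015 0 0 0 0 0.6; 0 0 0 0 0 0 0.6",
)

```text
time: 7.65
position: [0.5828, 0.0474, 0.0131]
orientation: [[0.223, 0.008, 0.975], [-0.975, -0.004, 0.223], [0.005, -1.0, 0.007]]
wrist_force: [-1.1, 0.4, -0.8]
finger_gap: 0.055
```

The height of 13 mm matches my estimate, and it stopped moving down, so the brush is on the cloth. Letting go and rising.

servo_tool(
  increments="0 0 0 0 0 0 0; 0 0 0 0 0 0 0; 0 0 0 0 0 0 0; 0 0 0 0 0 0 0; 0 -0.02 0 0 0 0 0; 0 -0.03 0 0 0 0 0; 0 -0.03 0 0 0 0 0; 0 -0.03 0 0 0 0 0",
)

```text
time: 8.45
position: [0.5794, 0.0472, 0.1218]
orientation: [[0.224, -0.0, 0.975], [-0.975, -0.004, 0.224], [0.003, -1.0, -0.001]]
wrist_force: [1.2, 1.6, 0.2]
finger_gap: 0.0855
```

```bash
cat >> plan.py <<'E'
a3=np.radians(25); y3=hin*np.sin(a3)-np.array([0,0,np.cos(a3)]); R3=pose_yz(y3,np.cross(hin,[0,0,-1]))
E
python3 - <<'E'
from plan import *
import pickle
im=get_image("wrist"); sc=get_image("scene"); pickle.dump((im,sc),open("w2.pkl","wb")); save(im,"w2.png")
from fit import cloud,axisfit
P,C=cloud(im,(0,0,560,420)); L=(P-[.5766,.074,.03])
k=(abs(L[:,0])<.07)&(L[:,1]>-.14)&(L[:,1]<.03)&(P[:,2]>.012)&(P[:,2]<.08); P=P[k]
z=(P-[.5766,.074,0])@hin; lat=(P-[.5766,.074,0])@np.cross([0,0,1],hin)
print("extent z",np.percentile(z,[0,.5,99.5,100]).round(4),len(P))
for a in np.arange(-.01,.13,.01):
    q=(z>=a)&(z<a+.01)
    if q.sum()>5: print(a.round(3),q.sum(),lat[q].min().round(4),lat[q].max().round(4),P[q,2].max().round(4))
status()
E
```

```text
extent z [-0.0053 -0.0049  0.1076  0.1125] 8610
-0.01 1583 -0.0265 0.0295 0.0608
0.0 1485 -0.0261 0.0296 0.0608
0.01 1268 -0.0266 0.0294 0.0608
0.02 1200 -0.0266 0.0292 0.0611
0.03 1155 -0.0265 0.0293 0.0608
0.04 494 -0.0258 0.0274 0.0594
0.05 452 -0.0197 0.0213 0.0534
0.06 122 -0.0056 0.0077 0.0389
0.07 224 -0.0057 0.0078 0.0393
0.08 223 -0.0058 0.0079 0.0391
0.09 211 -0.0058 0.008 0.0391
0.1 174 -0.0059 0.0073 0.0386
0.11 19 -0.0035 0.0049 0.0365
t 8.55 p [0.5818 0.0484 0.1249] F [ 1.  -0.2  0.6] T [ 0.04 -0.03  0.  ] gap 0.0855 q [ 0.42  0.68 -0.92  1.76  0.63  1.02 -0.51]
```

The brush lies level on the cloth, axis 31 mm up, tip found at the expected end, lined up with the chuck direction. Now I take it again with the fingers leaning 25° towards the shank.

```bash
cat >> plan.py <<'E'
G3=np.array([.5767,.0789,.031])+.022*hin; T3=G3+.018*y3
E
python3 - <<'E'
from plan import *
show([(T3-.06*y3,R3,4),(T3-.01*y3,R3,3)],0)
E
```

```text
t 8.55 p [0.5818 0.0484 0.1249] F [ 1.  -0.2  0.6] T [ 0.04 -0.03  0.  ] gap 0.0855 q [ 0.42  0.68 -0.92  1.76  0.63  1.02 -0.51]
dist 0.0618 ang 24.8
-0.0067 0.0139 0.0004 -0.001 -0.001 -0.108 0; -0.0082 0.0131 0.0004 -0.001 -0.001 -0.108 0; -0.0095 0.0122 0.0004 -0.001 -0.001 -0.108 0; -0.0108 0.0111 0.0005 -0.001 -0.001 -0.108 0
dist 0.05 ang 0.0
0 0.0167 0 0 0 0 0; 0 0.0167 0 0 0 0 0; 0 0.0167 0 0 0 0 0
```

servo_tool(
  increments="-0.007 0.012 0.0004 -0.001 -0.001 -0.108 0; -0.008 0.011 0.0004 -0.001 -0.001 -0.108 0; -0.0095 0.01 0.0004 -0.001 -0.001 -0.108 0; -0.01 0.009 0.0005 -0.001 -0.001 -0.108 0; 0 0 0 0 0 0 0; 0 0 0 0 0 0 0",
)

```text
time: 9.15
position: [0.5799, 0.0729, 0.0745]
orientation: [[0.197, 0.101, 0.975], [-0.878, -0.424, 0.221], [0.436, -0.9, 0.006]]
wrist_force: [0.3, -0.9, -0.0]
finger_gap: 0.0855
```

Run:
```python
from plan import *
show([(T3-.015*y3,R3,3)],0)
```

```text
t 9.15 p [0.5799 0.0729 0.0745] F [ 0.3 -0.9 -0. ] T [ 0.47  0.06 -0.  ] gap 0.0855 q [-0.05  0.73 -0.64  1.82  0.95  1.14 -0.98]
dist 0.0491 ang 1.0
-0.0017 0.0163 -0.0006 -0.001 -0.002 0.005 0; -0.0016 0.0163 -0.0006 -0.001 -0.002 0.005 0; -0.0016 0.0163 -0.0006 -0.001 -0.002 0.005 0
```

servo_tool(
  increments="-0.0016 0.016 -0.0006 -0.001 -0.002 0.005 0; -0.0016 0.016 -0.0006 -0.001 -0.002 0.005 0; -0.0016 0.012 -0.0006 -0.001 -0.002 0.005 0; 0 0 0 0 0 0 0; 0 0 0 0 0 0 0",
)

```text
time: 9.65
position: [0.5819, 0.0504, 0.0284]
orientation: [[0.197, 0.089, 0.976], [-0.886, -0.41, 0.216], [0.42, -0.908, -0.002]]
wrist_force: [-0.1, -0.2, -0.2]
finger_gap: 0.0854
```

Run:
```python
from plan import *
show([(T3,R3,2)],0)
```

```text
t 9.65 p [0.5819 0.0504 0.0284] F [-0.1 -0.2 -0.2] T [ 0.43  0.1  -0.01] gap 0.0854 q [-0.02  0.79 -0.61  1.86  1.01  1.06 -1.02]
dist 0.0138 ang 0.6
-0.0026 0.0063 0.0007 0.003 -0.004 -0.002 0; -0.0026 0.0063 0.0007 0.003 -0.004 -0.002 0
```

servo_tool(
  increments="-0.0026 0.006 0.0007 0.003 -0.004 -0.002 0; -0.0026 0.005 0.0007 0.003 -0.004 -0.002 0; 0 0 0 0 0 0 0; 0 0 0 0 0 0 0.6; 0 0 0 0 0 0 0.6; 0 0 0 0 0 0 0.6; 0 0 0 0 0 0 0.6; 0 0 0 0 0 0 0.6",
  force=60,
)

```text
time: 10.45
position: [0.584, 0.0518, 0.0164]
orientation: [[0.204, 0.099, 0.974], [-0.883, -0.411, 0.227], [0.422, -0.906, 0.003]]
wrist_force: [0.1, -0.2, -1.3]
finger_gap: 0.0548
```

Run:
```python
from plan import *
show([(T3,R3,2)],0)
```

```text
t 10.45 p [0.584  0.0518 0.0164] F [ 0.1 -0.2 -1.3] T [ 0.55  0.09 -0.02] gap 0.0548 q [-0.03  0.81 -0.6   1.87  1.04  1.04 -1.04]
dist 0.0025 ang 0.2
0.0003 0.0011 -0.0005 -0.001 -0.001 -0 0; 0.0003 0.0011 -0.0005 -0.001 -0.001 -0 0
```

```bash
cat >> plan.py <<'E'
c=np.array([-hin[0],-hin[1],1])/2**.5; mouth=np.array([.4917,-.2319,.1507])
lat=np.cross(hin,[0,0,-1])   # tool z when gripping
import json,os
if os.path.exists("grip.json"):
    g=json.load(open("grip.json")); dB=np.array(g["d"]); tB=np.array(g["t"])
def goal(tip,D=None):
    """tool pose putting brush axis along D (default -c), tip at given point"""
    D=-c if D is None else unit(D); zt=unit(lat-D*(lat@D))
    A=np.c_[dB,np.cross([0,0,1],dB)/np.linalg.norm(np.cross([0,0,1],dB)),0*dB]
    e2=np.cross([0,0,1.],dB); e2/=np.linalg.norm(e2); e3=np.cross(dB,e2); B=np.c_[dB,e2,e3]
    E2=unit(np.cross(zt,D)); W=np.c_[D,E2,np.cross(D,E2)]
    Rg=W@B.T; return tip-Rg@tB,Rg
E
python3 - <<'E'
from plan import *
st=read_state(); Ro=st["orientation"]; p=st["position"]
tip=np.array([.5767,.0789,.031])+.117*hin
d=Ro.T@hin; t=Ro.T@(tip-p); print(d.round(3),t.round(4)); t[2]=t[2]*.5
json.dump(dict(d=list(d),t=list(t)),open("grip.json","w"))
E
python3 - <<'E'
from plan import *
st=read_state()
p1=st["position"]+[0,0,.03]
g,Rg=goal(mouth+.09*c)
print(g,Rg.round(3))
show([(p1,st["orientation"],2),([.57,.0,.25],Rg,8),(g,Rg,8)],0.6)
E
```

```text
[ 0.906  0.422 -0.   ] [ 0.0868  0.0243 -0.0009]
[ 0.46110339 -0.09851416  0.2669013 ] [[ 0.213 -0.077  0.974]
 [-0.915  0.333  0.227]
 [-0.342 -0.94   0.   ]]
t 10.45 p [0.584  0.0518 0.0164] F [ 0.1 -0.2 -1.3] T [ 0.55  0.09 -0.02] gap 0.0548 q [-0.03  0.81 -0.6   1.87  1.04  1.04 -1.04]
dist 0.03 ang 0.0
0.0063 -0.0136 0 0 0 0 0.6; 0.0063 -0.0136 0 0 0 0 0.6
dist 0.2105 ang 45.0
0.0161 -0.0206 -0.0031 -0 -0 0.098 0.6; 0.014 -0.0221 -0.0031 -0 -0 0.098 0.6; 0.0118 -0.0233 -0.0031 -0 -0 0.098 0.6; 0.0094 -0.0244 -0.0031 -0 -0 0.098 0.6; 0.007 -0.0252 -0.0031 -0 -0 0.098 0.6; 0.0045 -0.0257 -0.0031 -0 -0 0.098 0.6; 0.002 -0.0261 -0.0031 -0 -0 0.098 0.6; -0.0006 -0.0261 -0.0032 -0 -0 0.098 0.6
dist 0.1478 ang 0.0
0.0076 -0.005 -0.0161 0 0 0 0.6; 0.0076 -0.005 -0.0161 0 0 0 0.6; 0.0076 -0.005 -0.0161 0 0 0 0.6; 0.0076 -0.005 -0.0161 0 0 0 0.6; 0.0076 -0.005 -0.0161 0 0 0 0.6; 0.0076 -0.005 -0.0161 0 0 0 0.6; 0.0076 -0.005 -0.0161 0 0 0 0.6; 0.0076 -0.005 -0.0161 0 0 0 0.6
```

servo_tool(
  increments="0.0063 -0.0136 0 0 0 0 0.6; 0.0063 -0.0136 0 0 0 0 0.6; 0.016 -0.02 -0.003 0 0 0.098 0.6; 0.014 -0.022 -0.003 0 0 0.098 0.6; 0.012 -0.023 -0.003 0 0 0.098 0.6; 0.0095 -0.024 -0.003 0 0 0.098 0.6; 0.007 -0.025 -0.003 0 0 0.098 0.6; 0.0045 -0.0255 -0.003 0 0 0.098 0.6",
)

```text
time: 11.25
position: [0.5724, 0.0192, 0.2114]
orientation: [[0.246, -0.035, 0.969], [-0.954, 0.168, 0.249], [-0.171, -0.985, 0.008]]
wrist_force: [0.4, -0.3, -1.3]
finger_gap: 0.055
```

Run:
```python
from plan import *
g,Rg=goal(mouth+.07*c)
show([([.55,-.02,.25],Rg,2),(g,Rg,6)],0.6)
```

```text
t 11.25 p [0.5724 0.0192 0.2114] F [ 0.4 -0.3 -1.3] T [-0.23 -0.09  0.02] gap 0.055 q [ 0.64  0.63 -1.04  1.64  0.4   1.16 -0.22]
dist 0.0594 ang 10.3
0.0126 -0.0219 -0.0155 -0.001 0.012 0.089 0.6; 0.0108 -0.0229 -0.0154 -0.001 0.012 0.089 0.6
dist 0.126 ang 0.0
0.0109 -0.0045 -0.0174 0 0 0 0.6; 0.0109 -0.0045 -0.0174 0 0 0 0.6; 0.0109 -0.0045 -0.0174 0 0 0 0.6; 0.0109 -0.0045 -0.0174 0 0 0 0.6; 0.0109 -0.0045 -0.0174 0 0 0 0.6; 0.0109 -0.0045 -0.0174 0 0 0 0.6
```

servo_tool(
  increments="0.0125 -0.022 -0.015 -0.001 0.012 0.089 0.6; 0.011 -0.023 -0.015 -0.001 0.012 0.089 0.6; 0.011 -0.0045 -0.017 0 0 0 0.6; 0.011 -0.0045 -0.017 0 0 0 0.6; 0.011 -0.0045 -0.017 0 0 0 0.6; 0.011 -0.0045 -0.017 0 0 0 0.6; 0.008 -0.002 -0.012 0 0 0 0.6; 0 0 0 0 0 0 0.6",
)

```text
time: 12.05
position: [0.4818, -0.1037, 0.2641]
orientation: [[0.212, -0.065, 0.975], [-0.915, 0.336, 0.222], [-0.342, -0.939, 0.012]]
wrist_force: [0.2, 0.6, -2.1]
finger_gap: 0.0545
```

Run:
```python
from plan import *
g,Rg=goal(mouth+.05*c)
show([(g,Rg,3)],0.6)
```

```text
t 12.05 p [ 0.4818 -0.1037  0.2641] F [ 0.2  0.6 -2.1] T [-0.46 -0.09 -0.01] gap 0.0545 q [ 1.09  0.6  -1.2   1.67  0.22  1.29  0.1 ]
dist 0.0369 ang 0.8
0.0087 0.0058 -0.0064 -0.004 -0 -0 0.6; 0.0087 0.0058 -0.0064 -0.004 -0 -0 0.6; 0.0087 0.0058 -0.0064 -0.004 -0 -0 0.6
```

servo_tool(
  increments="0.0087 0.0058 -0.0064 -0.004 0 0 0.6; 0.0087 0.0058 -0.0064 -0.004 0 0 0.6; 0.0075 0.005 -0.0055 -0.004 0 0 0.6; 0 0 0 0 0 0 0.6; 0 0 0 0 0 0 0.6",
)

```text
time: 12.55
position: [0.4673, -0.1254, 0.2391]
orientation: [[0.216, -0.077, 0.973], [-0.915, 0.332, 0.229], [-0.341, -0.94, 0.001]]
wrist_force: [-0.2, 0.1, -1.1]
finger_gap: 0.055
```

```bash
cat > look.py <<'E'
from plan import *
from fit import cloud
import pickle,sys
s2=get_image("scene");t2=get_image("top");w=get_image("wrist"); pickle.dump((s2,t2,w),open("ins.pkl","wb"))
a=cv2.resize(s2["pixels"][190:310,160:280],None,fx=3,fy=3,interpolation=cv2.INTER_CUBIC)
b=cv2.resize(w["pixels"],(480,360))
o=np.hstack([a,b[:,:430]]); o=np.clip(o.astype(float)*1.5,0,255).astype(np.uint8); cv2.imwrite("pics/"+sys.argv[1],o[:,:,::-1]); print(o.shape)
st=read_state(); Ro,p=st["orientation"],st["position"]
tip=p+Ro@tB; D=Ro@dB; F=np.c_[lat,np.cross(c,lat),c]   # lat=x, y, z=c
print("pred tip in chuck",((tip-mouth)@F).round(4),"dir",(D@F).round(3))
for n,im in(("scene",s2),("top",t2),("wrist",w)):
    P,C=cloud(im,(0,0,560,420)); L=(P-tip)@np.c_[np.cross(D,lat),lat,-D]  # along -D
    k=(np.abs(L[:,0])<.02)&(np.abs(L[:,1])<.02)&(L[:,2]>-.012)&(L[:,2]<.05); L=L[k]
    print(n,len(L))
    for z in np.arange(-.012,.05,.008):
        q=L[(L[:,2]>=z)&(L[:,2]<z+.008)]
        if len(q)>4: print("  ",z.round(3),len(q),"u",q[:,0].min().round(4),q[:,0].max().round(4),"lat",q[:,1].min().round(4),q[:,1].max().round(4))
g,Rg=goal(mouth+.05*c); show([(g,Rg,1)],.6)
E
python3 look.py ins1.png
```

```text
(360, 790, 3)
pred tip in chuck [ 0.0004 -0.0002  0.0511] dir [ 0.003 -0.002 -1.   ]
scene 121
   -0.004 11 u -0.0011 0.0062 lat -0.0033 0.0054
   0.004 18 u -0.0046 0.0069 lat -0.0048 0.0081
   0.012 19 u -0.0035 0.0086 lat -0.0063 0.0075
   0.02 19 u -0.0022 0.0077 lat -0.0053 0.0081
   0.028 21 u -0.0015 0.0076 lat -0.0069 0.0079
   0.036 18 u -0.0034 0.008 lat -0.0059 0.0067
   0.044 15 u -0.0051 0.0071 lat -0.0078 0.0069
top 0
wrist 43
   0.004 43 u 0.004 0.006 lat -0.0029 0.0052
t 12.7 p [ 0.4675 -0.1253  0.2394] F [ 0.3  0.9 -1.8] T [-0.47 -0.1  -0.01] gap 0.0551 q [ 1.12  0.63 -1.19  1.71  0.25  1.26  0.13]
dist 0.0011 ang 0.2
0.001 0.0005 -0.0001 -0 0.003 0.002 0.6
```

View pics/ins1.png

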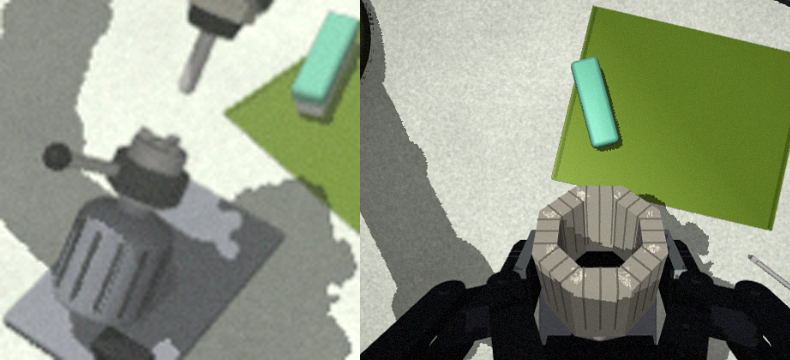

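Left: the shank (213,40)→(187,90) points at the chuck mouth near (160,138). The depth points put it within about 1 mm of the predicted axis. Right: the ring is square in the fingers. Now I slide it in along its axis, watching the force.

servo_tool(
  increments="0.009 0.0042 0 0 0 0 0.6; 0.009 0.0042 0 0 0 0 0.6; 0.009 0.0042 0 0 0 0 0.6; 0.008 0.004 0 0 0 0 0.6; 0.004 0.002 0 0 0 0 0.6; 0 0 0 0 0 0 0.6",
)

```text
time: 13.3
position: [0.4756, -0.1576, 0.2054]
orientation: [[0.216, -0.077, 0.973], [-0.915, 0.332, 0.229], [-0.34, -0.94, 0.001]]
wrist_force: [0.2, -0.3, -1.1]
finger_gap: 0.0548
```

```bash
cat > ins.py <<'E'
from plan import *
import sys
st=read_state(); Ro,p=st["orientation"],st["position"]; F=np.c_[lat,np.cross(c,lat),c]
print("tip in chuck",((p+Ro@tB-mouth)@F).round(4),"dir",((Ro@dB)@F).round(3),"F chuck",(st["wrist_force"]@F).round(1))
g,Rg=goal(mouth+float(sys.argv[1])*c); show([(g,Rg,int(sys.argv[2]))],.6)
E
python3 ins.py -.015 4
```

```text
tip in chuck [0.001  0.0003 0.0036] dir [ 0.003 -0.002 -1.   ] F chuck [ 0.1  0.5 -1. ]
t 13.3 p [ 0.4756 -0.1576  0.2054] F [ 0.2 -0.3 -1.1] T [-0.43 -0.07  0.01] gap 0.0548 q [ 1.12  0.69 -1.16  1.7   0.3   1.24  0.15]
dist 0.0186 ang 0.2
0.0042 0.0019 -0.0002 -0 0.001 0.001 0.6; 0.0042 0.0019 -0.0002 -0 0.001 0.001 0.6; 0.0042 0.0019 -0.0002 -0 0.001 0.001 0.6; 0.0042 0.0019 -0.0002 -0 0.001 0.001 0.6
```

servo_tool(
  increments="0.005 0.0023 0 0 0 0 0.6; 0.005 0.0023 0 0 0 0 0.6; 0.005 0.0023 0 0 0 0 0.6; 0 0 0 0 0 0 0.6",
)

```text
time: 13.7
position: [0.4783, -0.1697, 0.193]
orientation: [[0.217, -0.077, 0.973], [-0.915, 0.332, 0.23], [-0.341, -0.94, 0.001]]
wrist_force: [-0.5, -0.9, -1.5]
finger_gap: 0.0548
```

servo_tool(
  increments="0.006 0.0028 0 0 0 0 0.6; 0.006 0.0028 0 0 0 0 0.6; 0 0 0 0 0 0 0.6",
)

```text
time: 14.0
position: [0.4806, -0.1794, 0.183]
orientation: [[0.217, -0.077, 0.973], [-0.915, 0.332, 0.23], [-0.341, -0.94, 0.001]]
wrist_force: [-0.5, 0.0, -1.2]
finger_gap: 0.0547
```

```bash
python3 ins.py -.045 4
```

```text
tip in chuck [ 0.0009  0.0003 -0.0282] dir [ 0.003 -0.002 -1.   ] F chuck [-0.5  1.  -0.7]
t 14.0 p [ 0.4806 -0.1794  0.183 ] F [-0.5  0.  -1.2] T [-0.41 -0.08 -0.  ] gap 0.0547 q [ 1.12  0.73 -1.13  1.69  0.34  1.23  0.17]
dist 0.0168 ang 0.2
0.0039 0.0017 -0.0002 0 0.001 0 0.6; 0.0039 0.0017 -0.0002 0 0.001 0 0.6; 0.0039 0.0017 -0.0002 0 0.001 0 0.6; 0.0039 0.0017 -0.0002 0 0.001 0 0.6
```

Free of contact at 28 mm depth. Continuing in small steps.

servo_tool(
  increments="0.005 0.0023 0 0 0 0 0.6; 0.005 0.0023 0 0 0 0 0.6; 0 0 0 0 0 0 0.6",
)

```text
time: 14.3
position: [0.4826, -0.1878, 0.1745]
orientation: [[0.216, -0.077, 0.973], [-0.915, 0.332, 0.23], [-0.341, -0.94, 0.001]]
wrist_force: [-0.2, 0.1, -2.0]
finger_gap: 0.0552
```

servo_tool(
  increments="0.002 0.0009 0 0 0 0 0.6; 0 0 0 0 0 0 0.6",
)

```text
time: 14.5
position: [0.4831, -0.1888, 0.1731]
orientation: [[0.217, -0.077, 0.973], [-0.914, 0.333, 0.23], [-0.342, -0.94, 0.001]]
wrist_force: [-0.4, 0.8, -1.5]
finger_gap: 0.0551
```

servo_tool(
  increments="0.002 0.0009 0 0 0 0 0.6; 0 0 0 0 0 0 0.6",
)

```text
time: 14.7
position: [0.4832, -0.1882, 0.1729]
orientation: [[0.219, -0.078, 0.973], [-0.913, 0.335, 0.232], [-0.344, -0.939, 0.002]]
wrist_force: [0.7, -0.5, -2.2]
finger_gap: 0.055
```

servo_tool(
  increments="0.002 0.0009 0 0 0 0 0.6; 0 0 0 0 0 0 0.6",
)

```text
time: 14.9
position: [0.4834, -0.1879, 0.1724]
orientation: [[0.22, -0.079, 0.972], [-0.912, 0.337, 0.234], [-0.346, -0.938, 0.002]]
wrist_force: [-0.4, -0.1, -1.7]
finger_gap: 0.0552
```

```bash
python3 ins.py -.045 1
```

```text
tip in chuck [ 0.002  0.002 -0.042] dir [ 0.006  0.004 -1.   ] F chuck [-0.4  1.2 -1.3]
t 14.9 p [ 0.4834 -0.1879  0.1724] F [-0.4 -0.1 -1.7] T [-0.48 -0.02 -0.03] gap 0.0552 q [ 1.12  0.75 -1.12  1.68  0.35  1.23  0.19]
dist 0.0038 ang 0.5
0.0035 -0.0002 -0.0014 0.001 0.008 -0.004 0.6
```

servo_tool(
  increments="0.004 0 -0.001 0 0.006 -0.004 0.6; 0.005 0.002 0 0 0 0 0.6",
)

```text
time: 15.1
position: [0.4837, -0.1874, 0.1714]
orientation: [[0.22, -0.081, 0.972], [-0.91, 0.343, 0.235], [-0.352, -0.936, 0.002]]
wrist_force: [-10.0, 15.6, 28.0]
finger_gap: 0.0551
```

```bash
python3 ins.py -.045 1; python3 look.py ins2.png | head -2
```

```text
tip in chuck [ 0.0026  0.0037 -0.0425] dir [ 0.007  0.011 -1.   ] F chuck [-6.2 -7.5 32.2]
t 15.1 p [ 0.4837 -0.1874  0.1714] F [-10.   15.6  28. ] T [3.72 2.92 0.03] gap 0.0551 q [ 1.12  0.76 -1.12  1.68  0.35  1.23  0.19]
dist 0.0042 ang 0.8
0.0035 -0.0014 -0.0019 0.002 0.008 -0.011 0.6
(360, 790, 3)
pred tip in chuck [ 0.0025  0.0035 -0.0424] dir [ 0.007  0.01  -1.   ]
```

View pics/ins2.png

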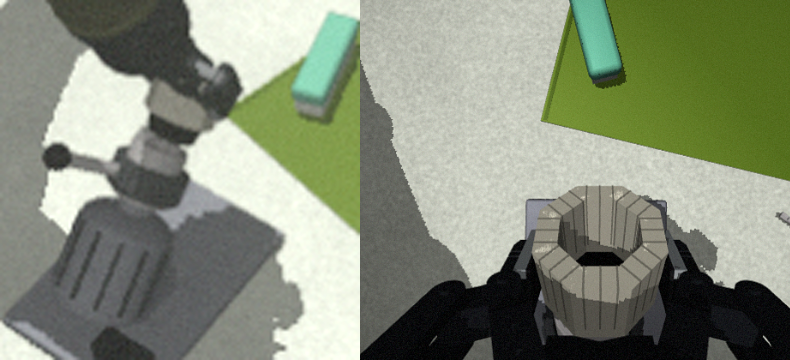

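It went firm at about 32 N along the axis with the hub just off the jaws (left, (178,125)), so the shank has bottomed out. I ease off, let go and back out.

servo_tool(
  increments="0 0 0 0 0 0 0.6; 0 0 0 0 0 0 0; 0 0 0 0 0 0 0; 0 0 0 0 0 0 0; 0 0 0 0 0 0 0; 0 0 0 0 0 0 0; 0 -0.02 0 0 0 0 0; 0 -0.025 0 0 0 0 0",
)

```text
time: 16.05
position: [0.4866, -0.2045, 0.2118]
orientation: [[0.219, -0.083, 0.972], [-0.91, 0.341, 0.235], [-0.351, -0.936, -0.001]]
wrist_force: [1.0, -0.4, 0.1]
finger_gap: 0.0854
```

servo_tool(
  increments="0 -0.03 0 0 0 0 0; 0 -0.03 0 0 0 0 0; 0 -0.03 0 0 0 0 0; 0 -0.03 0 0 0 0 0; -0.03 -0.02 0 0 0 0 0; -0.03 0 0 0 0 0 0; -0.03 0 0 0 0 0 0; 0 0 0 0 0 0 0",
)

```text
time: 16.85
position: [0.4796, -0.1722, 0.3826]
orientation: [[0.216, -0.078, 0.973], [-0.911, 0.343, 0.229], [-0.351, -0.936, 0.003]]
wrist_force: [-0.1, 0.7, 1.1]
finger_gap: 0.0858
```

Run:
```python
from plan import *
from fit import cloud
import pickle
status()
s2=get_image("scene");t2=get_image("top");w=get_image("wrist"); pickle.dump((s2,t2,w),open("rel.pkl","wb"))
a=cv2.resize(s2["pixels"][215:315,160:260],None,fx=4,fy=4,interpolation=cv2.INTER_CUBIC)
b=cv2.resize(w["pixels"],(533,400))[:,70:470]
o=np.hstack([a,b]); o=np.clip(o.astype(float)*1.5,0,255).astype(np.uint8); cv2.imwrite("pics/rel.png",o[:,:,::-1])
F=np.c_[lat,np.cross(c,lat),c]
for n,im in(("scene",s2),("top",t2),("wrist",w)):
    P,C=cloud(im,(0,0,560,420)); L=(P-mouth)@F
    k=(np.abs(L[:,0])<.06)&(np.abs(L[:,1])<.06)&(L[:,2]>-.0)&(L[:,2]<.1)
    L=L[k]; print(n,len(L),"z",np.percentile(L[:,2],[99,100]).round(4) if len(L) else 0)
    for z in np.arange(0,.09,.012):
        q=L[(L[:,2]>=z)&(L[:,2]<z+.012)]
        if len(q)>8: print("  ",z.round(3),len(q),"x",q[:,0].min().round(4),q[:,0].max().round(4),"y",q[:,1].min().round(4),q[:,1].max().round(4))
    k=(P[:,2]>.12)&(C.max(1)<40); L=(P-mouth)@F; k&=(np.hypot(L[:,0],L[:,1])>.07)&(np.hypot(L[:,0],L[:,1])<.1)&(abs(L[:,2]+.03)<.02)
    if k.sum()>5: q=L[k].mean(0); print("  ball",k.sum(),q.round(4),"q~",(np.arctan2(q[0],-q[1])+.75).round(3))
```

```text
t 16.85 p [ 0.4796 -0.1722  0.3826] F [-0.1  0.7  1.1] T [-0.33 -0.07 -0.02] gap 0.0858 q [ 1.14  0.57 -1.21  1.36  0.18  1.64  0.2 ]
scene 676 z [0.076  0.0776]
   0.0 84 x -0.0183 0.0196 y -0.023 0.0191
   0.012 70 x -0.0156 0.0245 y -0.0172 0.0151
   0.024 91 x -0.0151 0.0305 y -0.0193 0.0235
   0.036 129 x -0.0273 0.031 y -0.0195 0.0234
   0.048 123 x -0.0264 0.0317 y -0.0169 0.029
   0.06 135 x -0.0252 0.0318 y -0.016 0.0426
   0.072 44 x -0.0234 0.0295 y -0.0129 0.0188
  ball 7 [-0.0371 -0.0765 -0.0258] q~ 0.298
top 366 z [0.0776 0.0791]
   0.0 22 x -0.0249 0.0195 y -0.0132 0.0082
   0.012 11 x -0.0197 0.0156 y -0.0115 0.001
   0.024 11 x -0.0263 0.0241 y -0.0168 0.0299
   0.036 62 x -0.0274 0.0272 y -0.0177 0.0331
   0.048 76 x -0.0269 0.027 y -0.0176 0.0372
   0.06 135 x -0.0276 0.0282 y -0.0164 0.0443
   0.072 49 x -0.0274 0.0263 y -0.0131 0.0332
  ball 37 [-0.0448 -0.0735 -0.0227] q~ 0.202
wrist 4241 z [0.0792 0.0805]
   0.0 611 x -0.0239 0.0237 y -0.0206 0.013
   0.012 115 x -0.0166 0.0208 y -0.0126 0.0007
   0.024 98 x -0.0244 0.0306 y -0.017 -0.0002
   0.036 553 x -0.0253 0.0304 y -0.0178 0.0325
   0.048 745 x -0.0247 0.0308 y -0.0161 0.0348
   0.06 1077 x -0.0242 0.0313 y -0.0138 0.0458
   0.072 1042 x -0.0248 0.0314 y -0.0117 0.0382
  ball 389 [-0.041  -0.0731 -0.0189] q~ 0.239
```

View pics/rel.png

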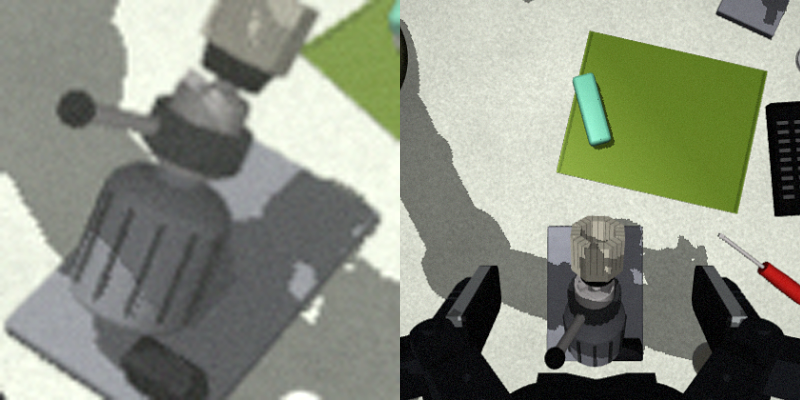

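The brush sits in the chuck, drooping a little in the open jaws: hub at (235,65), rim 77 mm out, as expected for home. The lever ball is at (75,108) on the left, about q≈0.2. Next I shut the fingers and bring them down on the far (-x) side of the ball, to push it along chuck +x.

```bash
cat >> plan.py <<'E'
u=np.array([hin[0],hin[1],1])/2**.5
def ch(x,uu,cc): return mouth+x*lat+uu*u+cc*c
def Rlev(): 
    y=unit(-.91*u-.417*c); return pose_yz(y,lat)
E
python3 - <<'E'
from plan import *
RL=Rlev(); T=ch(-.083,.064,-.0365); print(T,RL.round(3))
show([(T-.12*RL[:,1],RL,6),(T-.03*RL[:,1],RL,4)],1)
E
```

```text
[ 0.4269668  -0.31992691  0.17014544] [[ 0.212 -0.079  0.974]
 [-0.913  0.339  0.227]
 [-0.348 -0.937  0.   ]]
t 17.0 p [ 0.4796 -0.1775  0.3796] F [ 0.2 -0.2  0.3] T [-0.33 -0.07  0.05] gap 0.0854 q [ 1.14  0.57 -1.21  1.36  0.18  1.64  0.21]
dist 0.2117 ang 0.3
0.032 0.0052 -0.0138 -0 -0.001 -0.001 1; 0.032 0.0053 -0.0138 -0 -0.001 -0.001 1; 0.032 0.0053 -0.0139 -0 -0.001 -0.001 1; 0.032 0.0053 -0.0139 -0 -0.001 -0.001 1; 0.032 0.0053 -0.0139 -0 -0.001 -0.001 1; 0.032 0.0053 -0.0139 -0 -0.001 -0.001 1
dist 0.09 ang 0.0
-0 0.0225 0 0 0 0 1; -0 0.0225 0 0 0 0 1; -0 0.0225 0 0 0 0 1; -0 0.0225 0 0 0 0 1
```

servo_tool(
  increments="0.03 0 -0.02 0 0 0 1; 0.032 0 -0.02 0 -0.001 -0.001 1; 0.032 0.005 -0.014 0 -0.001 -0.001 1; 0.032 0.005 -0.01 0 -0.001 -0.001 1; 0.032 0.005 -0.01 0 0 0 1; 0.025 0.005 -0.008 0 0 0 1; 0 0 0 0 0 0 1; 0 0 0 0 0 0 1",
)

```text
time: 17.8
position: [0.4322, -0.3717, 0.2847]
orientation: [[0.199, -0.081, 0.977], [-0.913, 0.346, 0.214], [-0.356, -0.935, -0.005]]
wrist_force: [-0.2, 0.4, 0.8]
finger_gap: 0.0003
```

Run:
```python
from plan import *
RL=Rlev(); T=ch(-.083,.064,-.0365)
show([(T-.05*RL[:,1],RL,3),(T,RL,3)],1)
```

```text
t 17.8 p [ 0.4322 -0.3717  0.2847] F [-0.2  0.4  0.8] T [-0.29 -0.1  -0.01] gap 0.0003 q [ 1.31  0.76 -1.14  1.29  0.36  1.66  0.46]
dist 0.0762 ang 0.9
-0.0027 0.0252 0.0022 0 -0.005 -0.003 1; -0.0027 0.0251 0.0022 0 -0.005 -0.003 1; -0.0028 0.0251 0.0022 0 -0.005 -0.003 1
dist 0.05 ang 0.0
0 0.0167 0 0 0 0 1; 0 0.0167 0 0 0 0 1; 0 0.0167 0 0 0 0 1
```

servo_tool(
  increments="-0.003 0.024 0 0 -0.005 -0.003 1; -0.003 0.024 0 0 -0.005 -0.003 1; -0.003 0.024 0 0 -0.005 -0.003 1; 0 0.016 0 0 0 0 1; 0 0.016 0 0 0 0 1; 0 0.01 0 0 0 0 1; 0 0 0 0 0 0 1; 0 0 0 0 0 0 1",
)

```text
time: 18.6
position: [0.423, -0.3193, 0.1798]
orientation: [[0.219, -0.078, 0.973], [-0.912, 0.338, 0.232], [-0.346, -0.938, 0.003]]
wrist_force: [-0.7, -0.3, -0.2]
finger_gap: -0.0
```

```bash
cat > lv.py <<'E'
from plan import *
import sys
st=read_state(); q=st["position"]-mouth; x=q@lat
xb=x+.0255; print("TCP chuck x,u,c",x.round(4),(q@u).round(4),(q@c).round(4),"F lat,u,c",(st["wrist_force"]@np.c_[lat,u,c]).round(1))
print("if touching q~",(np.arcsin(np.clip(xb/.085,-1,1))+.75).round(3))
RL=Rlev(); show([(ch(float(sys.argv[1]),.064,-.0365),RL,int(sys.argv[2]))],1)
E
python3 lv.py -.083 1
```

```text
TCP chuck x,u,c -0.0867 0.0698 -0.0286 F lat,u,c [-0.7 -0.1 -0.2]
if touching q~ -0.054
t 18.6 p [ 0.423  -0.3193  0.1798] F [-0.7 -0.3 -0.2] T [-0.36 -0.06  0.02] gap -0.0 q [ 1.33  0.8  -1.13  1.58  0.4   1.37  0.39]
dist 0.0105 ang 0.4
0.0048 0.0085 0.0037 -0.001 0.006 0.002 1
```

Down to depth, then towards the ball until touching.

servo_tool(
  increments="0.005 0.0085 0.001 0 0.006 0.002 1; 0 0 0.004 0 0 0 1; 0 0 0.004 0 0 0 1; 0 0 0.004 0 0 0 1; 0 0 0.003 0 0 0 1",
)

```text
time: 19.1
position: [0.4416, -0.3184, 0.1711]
orientation: [[0.211, -0.075, 0.975], [-0.914, 0.338, 0.224], [-0.346, -0.938, 0.003]]
wrist_force: [-0.2, -0.0, 1.0]
finger_gap: 0.0004
```

```bash
python3 lv.py -.04 8
```

```text
TCP chuck x,u,c -0.0684 0.066 -0.0371 F lat,u,c [-0.2  0.7  0.7]
if touching q~ 0.221
t 19.1 p [ 0.4416 -0.3184  0.1711] F [-0.2 -0.   1. ] T [-0.36 -0.04  0.04] gap 0.0004 q [ 1.29  0.82 -1.11  1.56  0.41  1.37  0.37]
dist 0.0285 ang 0.3
-0.0002 0.0002 0.0036 -0 -0 0 1; -0.0002 0.0002 0.0036 -0 -0 0 1; -0.0002 0.0002 0.0036 -0 -0 0 1; -0.0002 0.0002 0.0036 -0 -0 0 1; -0.0002 0.0002 0.0036 -0 -0 0 1; -0.0002 0.0002 0.0036 -0 -0 0 1; -0.0002 0.0002 0.0036 -0 -0 0 1; -0.0002 0.0002 0.0036 -0 -0 0 1
```

servo_tool(
  increments="0 0 0.0035 0 0 0 1; 0 0 0.0035 0 0 0 1; 0 0 0.0035 0 0 0 1; 0 0 0.0035 0 0 0 1",
)

```text
time: 19.5
position: [0.4497, -0.3196, 0.1718]
orientation: [[0.206, -0.087, 0.975], [-0.917, 0.332, 0.223], [-0.343, -0.939, -0.012]]
wrist_force: [-7.8, -3.5, 8.1]
finger_gap: -0.0003
```

servo_tool(
  increments="0 0 0.0035 0 0 0 1; 0 0 0.0035 0 0 0 1; 0 0 0.0035 0 0 0 1; 0 0 0.0035 0 0 0 1",
)

```text
time: 19.9
position: [0.4578, -0.3217, 0.1728]
orientation: [[0.198, -0.098, 0.975], [-0.92, 0.324, 0.22], [-0.338, -0.941, -0.026]]
wrist_force: [-6.2, -3.6, 5.0]
finger_gap: -0.0004
```

```bash
python3 lv.py -.02 6
```

```text
TCP chuck x,u,c -0.0534 0.0721 -0.0408 F lat,u,c [-6.9  5.   2.1]
if touching q~ 0.416
t 19.9 p [ 0.4578 -0.3217  0.1728] F [-6.2 -3.6  5. ] T [-0.72  1.1   0.46] gap -0.0004 q [ 1.24  0.83 -1.09  1.5   0.42  1.4   0.35]
dist 0.0346 ang 1.7
-0.0013 0.0008 0.0056 0.004 -0.003 0.002 1; -0.0013 0.0008 0.0056 0.004 -0.003 0.002 1; -0.0013 0.0008 0.0056 0.004 -0.003 0.002 1; -0.0013 0.0009 0.0056 0.004 -0.003 0.002 1; -0.0012 0.0009 0.0056 0.004 -0.003 0.002 1; -0.0012 0.0009 0.0056 0.004 -0.003 0.002 1
```

servo_tool(
  increments="-0.001 0.001 0.0035 0.004 -0.002 0.001 1; -0.001 0.001 0.0035 0.004 -0.002 0.001 1; -0.001 0.001 0.0035 0.004 -0.002 0.001 1; -0.001 0.001 0.0035 0.004 -0.002 0.001 1; 0 0.001 0.0035 0.004 0 0 1; 0 0.001 0.0035 0.004 0 0 1; 0 0.001 0.0035 0.004 0 0 1; 0 0.001 0.0035 0.004 0 0 1",
)

```text
time: 20.7
position: [0.4757, -0.3246, 0.166]
orientation: [[0.188, -0.079, 0.979], [-0.927, 0.314, 0.204], [-0.324, -0.946, -0.014]]
wrist_force: [-4.2, -3.7, 1.3]
finger_gap: -0.0001
```

```bash
python3 lv.py -.02 6
```

```text
TCP chuck x,u,c -0.0366 0.0721 -0.0505 F lat,u,c [-5.   2.8 -1. ]
if touching q~ 0.618
t 20.7 p [ 0.4757 -0.3246  0.166 ] F [-4.2 -3.7  1.3] T [-0.84  0.74  0.4 ] gap -0.0001 q [ 1.22  0.84 -1.08  1.49  0.44  1.38  0.33]
dist 0.0232 ang 2.2
-0.0028 0.0002 0.0027 0.001 -0.004 0.004 1; -0.0027 0.0002 0.0027 0.001 -0.004 0.004 1; -0.0027 0.0002 0.0027 0.001 -0.004 0.004 1; -0.0027 0.0002 0.0027 0.001 -0.004 0.004 1; -0.0027 0.0002 0.0028 0.001 -0.004 0.004 1; -0.0027 0.0002 0.0028 0.001 -0.004 0.004 1
```

servo_tool(
  increments="-0.004 0 0.003 0.002 -0.004 0.004 1; -0.004 0 0.003 0.002 -0.004 0.004 1; -0.004 0 0.003 0.002 -0.004 0.004 1; -0.003 0 0.003 0.002 -0.004 0.004 1; -0.003 0 0.003 0.002 -0.004 0.004 1; -0.003 0 0.003 0.002 -0.004 0.004 1",
)

```text
time: 21.3
position: [0.485, -0.3238, 0.1676]
orientation: [[0.188, -0.073, 0.979], [-0.929, 0.311, 0.201], [-0.319, -0.948, -0.009]]
wrist_force: [-3.0, -10.0, -0.4]
finger_gap: 0.0003
```

```bash
python3 lv.py -.015 4
```

```text
TCP chuck x,u,c -0.0273 0.0742 -0.0502 F lat,u,c [-5.2  6.1 -6.7]
if touching q~ 0.728
t 21.3 p [ 0.485  -0.3238  0.1676] F [ -3.  -10.   -0.4] T [-2.27  0.57  0.33] gap 0.0003 q [ 1.2   0.84 -1.08  1.47  0.44  1.38  0.33]
dist 0.0211 ang 2.4
-0.0043 0.0008 0.003 -0 -0.007 0.008 1; -0.0043 0.0008 0.003 -0 -0.007 0.008 1; -0.0042 0.0008 0.003 -0 -0.007 0.008 1; -0.0042 0.0009 0.0031 -0 -0.007 0.008 1
```

The finger has drifted towards its edge on the ball. I back off, shift towards the mouth side and press again.

servo_tool(
  increments="0 0 -0.006 0 0 0 1; 0 0 -0.008 0 -0.007 0.008 1; -0.007 0 0 0 -0.007 0.008 1; -0.007 0.002 0 0 -0.007 0.008 1; -0.006 0.002 0 0 -0.007 0.008 1; 0 0 0 0 0 0 1; 0 0 0 0 0 0 1",
)

```text
time: 22.0
position: [0.4677, -0.3023, 0.1718]
orientation: [[0.219, -0.078, 0.973], [-0.909, 0.346, 0.232], [-0.354, -0.935, 0.005]]
wrist_force: [0.7, -0.5, 0.9]
finger_gap: 0.0003
```

```bash
python3 lv.py -.04 1
python3 - <<'E'
from plan import *
from fit import cloud
s2=get_image("scene"); w=get_image("wrist")
a=cv2.resize(s2["pixels"][215:315,160:260],None,fx=4,fy=4,interpolation=cv2.INTER_CUBIC)
b=cv2.resize(w["pixels"],(533,400))[:,70:470]
o=np.clip(np.hstack([a,b]).astype(float)*1.5,0,255).astype(np.uint8); cv2.imwrite("pics/lev.png",o[:,:,::-1])
E
```

```text
TCP chuck x,u,c -0.0393 0.0596 -0.0298 F lat,u,c [0.5 1.1 0.2]
if touching q~ 0.586
t 22.0 p [ 0.4677 -0.3023  0.1718] F [ 0.7 -0.5  0.9] T [-0.34 -0.06 -0.02] gap 0.0003 q [ 1.24  0.83 -1.11  1.52  0.41  1.37  0.35]
dist 0.0081 ang 0.6
0.008 -0.0013 -0.0007 -0.003 0.007 -0.007 1
```

View pics/lev.png

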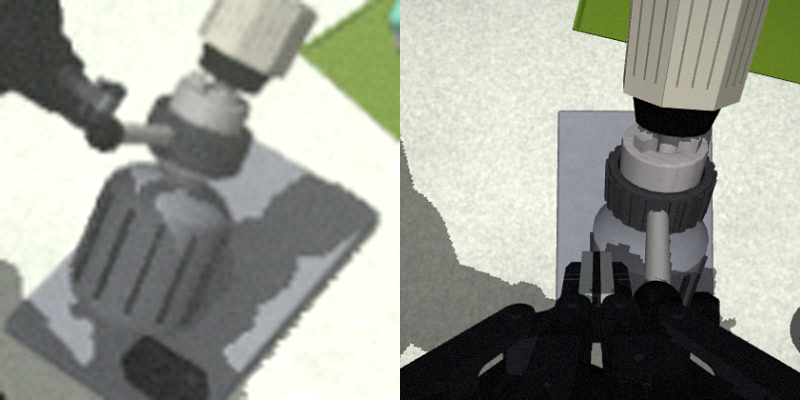

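The lever has swung to nearly upright. In the wrist view the rod runs (657,210)→(657,285), with the fingertips left of it at (595,270). I centre on the ball and push on in short steps.

servo_tool(
  increments="0.01 0 0.002 0 0.004 -0.005 1; 0 0 0.004 0 0 0 1; 0 0 0.003 0 0 0 1; 0 0 0.003 0 0 0 1; 0 0 0.003 0 0 0 1",
)

```text
time: 22.6
position: [0.4827, -0.3115, 0.1672]
orientation: [[0.21, -0.082, 0.974], [-0.913, 0.339, 0.226], [-0.349, -0.937, -0.004]]
wrist_force: [-3.5, -1.8, 3.4]
finger_gap: 0.0002
```

```bash
python3 lv.py -.015 4
```

```text
TCP chuck x,u,c -0.0268 0.0651 -0.0417 F lat,u,c [-3.8  3.1  1.7]
if touching q~ 0.735
t 22.6 p [ 0.4827 -0.3115  0.1672] F [-3.5 -1.8  3.4] T [-0.45  0.71  0.35] gap 0.0002 q [ 1.21  0.85 -1.09  1.48  0.42  1.39  0.34]
dist 0.013 ang 0.2
-0.0013 -0.0003 0.0029 0.001 -0.001 -0 1; -0.0013 -0.0003 0.0029 0.001 -0.001 -0 1; -0.0013 -0.0003 0.003 0.001 -0.001 -0 1; -0.0013 -0.0003 0.003 0.001 -0.001 -0 1
```

servo_tool(
  increments="-0.001 0 0.003 0.002 0 0 1; -0.001 0 0.003 0.002 0 0 1; -0.001 0 0.003 0.002 0 0 1; -0.001 0 0.003 0.002 0 0 1; -0.001 0 0.003 0.002 0 0 1",
)

```text
time: 23.1
position: [0.4963, -0.3085, 0.1675]
orientation: [[0.205, -0.072, 0.976], [-0.917, 0.334, 0.217], [-0.342, -0.94, 0.002]]
wrist_force: [-4.7, -2.3, 1.2]
finger_gap: -0.0
```

```bash
python3 lv.py -.01 4
```

```text
TCP chuck x,u,c -0.0128 0.0654 -0.0416 F lat,u,c [-5.1  1.7  0.1]
if touching q~ 0.899
t 23.1 p [ 0.4963 -0.3085  0.1675] F [-4.7 -2.3  1.2] T [-1.05  0.78  0.34] gap -0.0 q [ 1.18  0.85 -1.09  1.46  0.42  1.39  0.33]
dist 0.006 ang 0.7
-0.0013 -0.0002 0.0007 -0.001 -0.002 0.002 1; -0.0013 -0.0002 0.0007 -0.001 -0.002 0.002 1; -0.0013 -0.0002 0.0007 -0.001 -0.002 0.002 1; -0.0013 -0.0002 0.0007 -0.001 -0.002 0.002 1
```

servo_tool(
  increments="-0.001 0 0.0025 0 0 0 1; -0.001 0 0.0025 0 0 0 1",
)

```text
time: 23.3
position: [0.5003, -0.3075, 0.1674]
orientation: [[0.203, -0.073, 0.977], [-0.918, 0.332, 0.215], [-0.34, -0.941, 0.0]]
wrist_force: [-4.3, -3.5, 2.1]
finger_gap: -0.0001
```

servo_tool(
  increments="-0.001 0 0.0025 0 0 0 1; -0.001 0 0.0025 0 0 0 1",
)

```text
time: 23.5
position: [0.5041, -0.3064, 0.1672]
orientation: [[0.2, -0.075, 0.977], [-0.92, 0.329, 0.214], [-0.338, -0.941, -0.003]]
wrist_force: [-4.4, -3.4, 0.8]
finger_gap: 0.0003
```

```bash
python3 lv.py -.005 4
```

```text
TCP chuck x,u,c -0.0048 0.0649 -0.0416 F lat,u,c [-5.1  2.3 -1.1]
if touching q~ 0.996
t 23.5 p [ 0.5041 -0.3064  0.1672] F [-4.4 -3.4  0.8] T [-0.9   0.87  0.4 ] gap 0.0003 q [ 1.17  0.86 -1.08  1.45  0.43  1.39  0.31]
dist 0.0052 ang 1.0
-0.0013 -0.0003 -0.0001 -0.001 -0.003 0.003 1; -0.0013 -0.0003 -0.0001 -0.001 -0.003 0.003 1; -0.0013 -0.0003 -0.0001 -0.001 -0.003 0.003 1; -0.0013 -0.0003 -0.0001 -0.001 -0.003 0.003 1
```

servo_tool(
  increments="-0.001 0 0.0025 0 -0.002 0.002 1; -0.001 0 0.0025 0 -0.002 0.002 1",
)

```text
time: 23.7
position: [0.5076, -0.3052, 0.1668]
orientation: [[0.202, -0.078, 0.976], [-0.919, 0.331, 0.216], [-0.34, -0.941, -0.005]]
wrist_force: [-6.2, -3.7, 1.1]
finger_gap: -0.0002
```

servo_tool(
  increments="-0.001 0 0.0025 0 -0.002 0.002 1; -0.001 0 0.0025 0 -0.002 0.002 1",
)

```text
time: 23.9
position: [0.5109, -0.304, 0.1663]
orientation: [[0.203, -0.081, 0.976], [-0.918, 0.332, 0.219], [-0.342, -0.94, -0.007]]
wrist_force: [-5.8, -2.7, 1.9]
finger_gap: 0.0001
```

```bash
python3 lv.py .005 4
```

```text
TCP chuck x,u,c 0.0024 0.0638 -0.0416 F lat,u,c [-6.3  2.3  0.4]
if touching q~ 1.084
t 23.9 p [ 0.5109 -0.304   0.1663] F [-5.8 -2.7  1.9] T [-0.93  1.    0.45] gap 0.0001 q [ 1.15  0.87 -1.08  1.43  0.43  1.4   0.31]
dist 0.0058 ang 0.7
-0.0011 -0.0006 0.0006 0.001 -0.002 0.002 1; -0.0011 -0.0006 0.0006 0.001 -0.002 0.002 1; -0.0011 -0.0006 0.0007 0.001 -0.002 0.002 1; -0.0011 -0.0006 0.0007 0.001 -0.002 0.002 1
```

servo_tool(
  increments="-0.001 0 0.0025 0.001 -0.002 0.002 1; -0.001 0 0.0025 0.001 -0.002 0.002 1",
)

```text
time: 24.1
position: [0.5137, -0.3028, 0.1659]
orientation: [[0.205, -0.084, 0.975], [-0.916, 0.334, 0.221], [-0.344, -0.939, -0.009]]
wrist_force: [-7.2, -3.7, 2.1]
finger_gap: 0.0003
```

servo_tool(
  increments="-0.001 0 0.0025 0.001 -0.002 0.002 1; -0.001 0 0.0025 0.001 -0.002 0.002 1",
)

```text
time: 24.3
position: [0.5159, -0.3018, 0.1654]
orientation: [[0.206, -0.088, 0.975], [-0.915, 0.336, 0.223], [-0.347, -0.938, -0.011]]
wrist_force: [-8.1, -4.0, 3.0]
finger_gap: 0.0002
```

```bash
python3 lv.py .01 4
```

```text
TCP chuck x,u,c 0.0078 0.0624 -0.0416 F lat,u,c [-8.8  3.6  0.7]
if touching q~ 1.152
t 24.3 p [ 0.5159 -0.3018  0.1654] F [-8.1 -4.   3. ] T [-0.86  1.39  0.61] gap 0.0002 q [ 1.13  0.87 -1.07  1.42  0.43  1.41  0.31]
dist 0.0058 ang 0.7
-0.001 -0.0009 0.0005 0.002 -0.002 0 1; -0.001 -0.0009 0.0006 0.002 -0.002 0 1; -0.001 -0.0009 0.0006 0.002 -0.002 0 1; -0.001 -0.0009 0.0006 0.002 -0.002 0 1
```

servo_tool(
  increments="-0.001 0 0.0025 0.001 -0.002 0.001 1; -0.001 0 0.0025 0.001 -0.002 0.001 1",
)

```text
time: 24.5
position: [0.5177, -0.3009, 0.1649]
orientation: [[0.206, -0.092, 0.974], [-0.915, 0.335, 0.225], [-0.347, -0.938, -0.015]]
wrist_force: [-9.0, -5.1, 2.9]
finger_gap: -0.0004
```

```bash
python3 lv.py .01 4
```

```text
TCP chuck x,u,c 0.0097 0.0618 -0.0416 F lat,u,c [-9.9  4.1  0. ]
if touching q~ 1.177
t 24.5 p [ 0.5177 -0.3009  0.1649] F [-9.  -5.1  2.9] T [-0.94  1.54  0.65] gap -0.0004 q [ 1.13  0.88 -1.07  1.41  0.43  1.42  0.31]
dist 0.0056 ang 0.9
-0.0009 -0.001 0.0001 0.003 -0.002 0 1; -0.0009 -0.001 0.0001 0.003 -0.002 0 1; -0.0009 -0.001 0.0001 0.003 -0.002 0 1; -0.0009 -0.001 0.0001 0.003 -0.002 0 1
```

It is firm: about 10 N on the ball and rising with little travel. Stop here, back off sideways, then up and clear, and look.

servo_tool(
  increments="0 0 -0.005 0 0 0 1; 0 0 -0.012 0 0 0 1; 0 0 -0.012 0 0 0 1; 0 -0.02 -0.005 0 0 0 1; 0 -0.03 0 0 0 0 1; 0 -0.03 0 0 0 0 1; 0 -0.03 0 0 0 0 1; 0 -0.03 0 0 0 0 1",
)

```text
time: 25.3
position: [0.4923, -0.3563, 0.2972]
orientation: [[0.207, -0.092, 0.974], [-0.913, 0.341, 0.227], [-0.353, -0.936, -0.013]]
wrist_force: [0.8, -0.4, -0.0]
finger_gap: 0.0002
```

servo_tool(
  increments="-0.02 -0.03 -0.02 0 0 0 1; -0.02 -0.02 -0.02 0 0 0 1; -0.02 0 -0.02 0 0 0 1; 0 0 0 0 0 0 1; 0 0 0 0 0 0 1",
)

```text
time: 25.8
position: [0.4238, -0.3327, 0.3717]
orientation: [[0.207, -0.082, 0.975], [-0.914, 0.338, 0.223], [-0.348, -0.937, -0.005]]
wrist_force: [0.8, -1.2, 0.3]
finger_gap: 0.0004
```

```bash
cat > fin.py <<'E'
from plan import *
from fit import cloud
import pickle
status()
s2=get_image("scene");t2=get_image("top");w=get_image("wrist")
a=cv2.resize(s2["pixels"][215:315,160:260],None,fx=4,fy=4,interpolation=cv2.INTER_CUBIC)
b=cv2.resize(w["pixels"],(533,400))[:,70:470]
o=np.clip(np.hstack([a,b]).astype(float)*1.5,0,255).astype(np.uint8); cv2.imwrite("pics/fin.png",o[:,:,::-1])
F=np.c_[lat,-u,c]
for n,im in(("scene",s2),("wrist",w),("top",t2)):
    P,C=cloud(im,(0,0,560,420)); L=(P-mouth)@F
    k=(np.abs(L[:,0])<.06)&(np.abs(L[:,1])<.06)&(L[:,2]>-.0)&(L[:,2]<.1)
    L=L[k]; print(n,len(L),"z",np.percentile(L[:,2],[99,100]).round(4) if len(L) else 0)
    for z in np.arange(0.024,.084,.012):
        q=L[(L[:,2]>=z)&(L[:,2]<z+.012)]
        if len(q)>8: print("  ",z.round(3),len(q),"x",q[:,0].min().round(4),q[:,0].max().round(4),"mid",(q[:,0].min()/2+q[:,0].max()/2).round(4),"ytop",q[:,1].min().round(4))
E
python3 fin.py
```

```text
t 25.8 p [ 0.4238 -0.3327  0.3717] F [ 0.8 -1.2  0.3] T [-0.4  -0.09 -0.06] gap 0.0004 q [ 1.3   0.66 -1.17  1.22  0.28  1.78  0.44]
scene 703 z [0.0742 0.0748]
   0.024 90 x -0.0311 0.0275 mid -0.0018 ytop -0.0271
   0.036 119 x -0.0272 0.0286 mid 0.0007 ytop -0.0271
   0.048 122 x -0.0276 0.0286 mid 0.0005 ytop -0.0267
   0.06 147 x -0.0283 0.0293 mid 0.0005 ytop -0.0268
   0.072 68 x -0.0277 0.0281 mid 0.0002 ytop -0.0255
wrist 4712 z [0.0769 0.0775]
   0.024 307 x -0.0286 0.0276 mid -0.0005 ytop -0.0256
   0.036 621 x -0.0285 0.0273 mid -0.0006 ytop -0.0258
   0.048 692 x -0.0285 0.0281 mid -0.0002 ytop -0.0255
   0.06 1076 x -0.0285 0.0278 mid -0.0003 ytop -0.0253
   0.072 1187 x -0.0283 0.0286 mid 0.0002 ytop -0.0253
top 382 z [0.0779 0.081 ]
   0.024 28 x -0.0305 0.0212 mid -0.0047 ytop -0.0253
   0.036 58 x -0.0303 0.0235 mid -0.0034 ytop -0.0256
   0.048 71 x -0.0299 0.0251 mid -0.0024 ytop -0.0267
   0.06 111 x -0.0298 0.0253 mid -0.0023 ytop -0.0261
   0.072 76 x -0.029 0.0231 mid -0.0029 ytop -0.0253
```

View pics/fin.png

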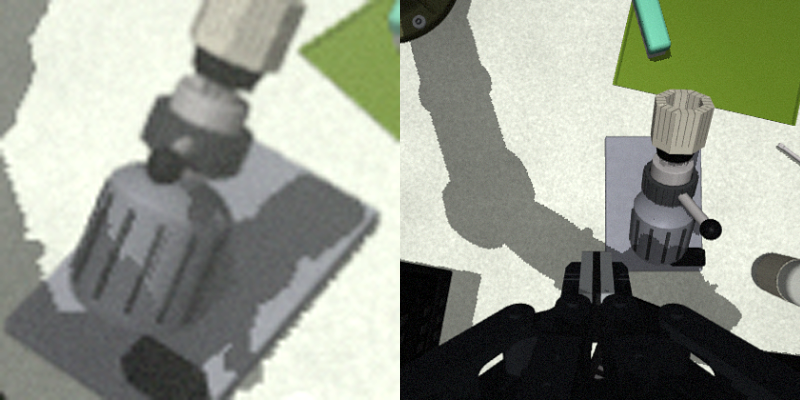

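Right: the brush stands straight in line with the chuck (ring (682,120), hub (675,153)), jaws shut on the shank, lever swung over to (710,228). Left: the hub sits just off the mouth. The ring edges stay parallel to the chuck axis within about 1 mm, and the rim is where it was when bottomed. Handing in.

```bash
python3 -c "
from bench import *
print(read_state()['joint_velocities'].round(3)); print(job_done())"
```

```text
[-0.009  0.012  0.004 -0.003  0.001  0.003 -0.   ]
the job is handed in; nothing more can be done
None
```

The brush is fitted and the job is handed in, at about 26 s of robot time. I lifted it off its peg, laid it on the green cloth and let go. I then took it again with the fingers leaning towards the shank, slid the shank into the chuck until it stopped, and let go. Last, I swung the lever over with shut fingers until it went firm.

**Last checks**
- **Straight:** the bristle ring runs parallel to the chuck axis, about 1 mm off centre in the scene and wrist views. The top view showed it 2–5 mm to one side, but it sees few points there.
- **Home:** the shank bottomed at about 32 N. The final rim distance in the scene view, about 75 mm from the mouth, matches where it was at that point. The wrist and top views read 77 to 81 mm.
- **Tight:** I stopped at about 10 N sideways force on the ball, above the 8 N tight mark and below the 16 N forced mark. The estimated turn is about 1.18 rad. I did not tug the brush to test the grip.
- **Clear:** after backing off the wrist force was about zero, and the robot was touching nothing.

**Disagreements**
- The shank's depth read 42 mm against the nominal 45 mm, which is within my measurement error.
- The lever started at about 0.2 rad by my estimate, not 0.
- The finger drifted to its edge on the ball once, so I backed off and set it again.

I did not touch the other loose things on purpose, but I made no separate final check of them.

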